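# Build up a printer's levelling foot in the bench vise

### The job

Rebuild the printer's levelling foot: set the foot block, stud upward, on the two parallels in the bench vise, centred, with its 70 mm sides along the jaws, then push the sliding jaw home so that the block is clamped square against the fixed jaw. After that slip three parts over the stud, lowest first: the wide flat washer, then the round sleeve, then the hexagonal collar, each lying flat on the one below, and leave everything released. Do not knock over the ink bottle with the yellow cap.

Things in the scene. Friction and masses are not known exactly. Their poses are not given: they have to be found in the camera images.
- vise: Grey quick-slide vise, fixed. Origin on the table under the centre of a clamped block; x from sliding to fixed jaw, y along the jaws. Base x -128 to +58, 90 wide, top z 18 mm. Fixed jaw: face at x +25, 24 thick, 80 wide, top z 50. Two fixed steel parallels along y at x +13 and -13 (8 wide, 70 long), tops z 24: the block stands on them. Sliding jaw at the -x end; gap 73 to 85 mm at the start.
- jaw (a joint): Travel of the sliding jaw towards the fixed jaw, m: 0 = open, gap 85 mm (face at vise x -60 mm); 0.035 = touching the 50 mm block that stands against the fixed jaw; stop 0.045. Starts at 0 to 0.012. No screw: push its back face (5 N friction, plus 2 to 4 N while it shoves the block); it stays where it is left.
- jaw_back (a point): Middle of the top edge of the sliding jaw's back face (the face to push, towards vise +x), 50 mm above the table; axes as the vise's. The jaw is 24 mm thick, 80 mm wide; the back face runs from 50 down to 19 mm above the table. The rubber pad on it is only drawn.
- foot: Aluminium foot block, 50 mm (its x) by 70 mm (its y) by 30 mm high, with an upright round steel stud at its centre: 14 mm in diameter, from 30 to 74 mm above the underside, last 4 mm tapered to 8 mm. Origin at the centre of the underside, z up. 0.32 kg; carry it by the stud. Starts standing on the table, stud up.
- washer: Wide flat round steel washer, 60 mm outside, hole 24 mm, 12 mm thick. Origin at the centre of its underside, z up. About 0.18 kg. Starts lying flat on the table.
- sleeve: Plain round steel sleeve, 38 mm outside, bore 24 mm, 20 mm high. Origin at the centre of its underside, z up. About 0.1 kg. Starts upright on the table.
- collar: Hexagonal steel collar like a big nut without thread: 42 mm across flats (48.5 mm across corners), hole hexagonal, 24 mm across flats, 16 mm high. Origin at the centre of its underside, z up; its x axis is square to one pair of flats (the other pairs lie every 60 degrees). About 0.13 kg. Starts lying flat on the table.
- ink: Bystander: white ink bottle with a yellow cap, 48 mm in diameter, 95 mm tall, standing loose among the parts. Origin at the centre of its underside, z up. Not to be knocked over.

How it is judged:
By the outcome, as a careful person would: the job done as asked, in the order asked, and still so for the second after the job is handed in, with the robot touching nothing.
It also fails if it takes over 115 s, if anything falls off the work surface, if the arm or the gripper's body presses on something with over 40 N, if the wrist force passes 120 N, or if a joint passes its speed limit or range.

### The arm

A 6-joint arm with a two-finger parallel gripper is mounted at the origin on the work surface. World frame = base frame: x ahead of the robot, y to its left, z up, the work surface at z = 0. Lengths are in m, angles in rad, forces in N, time in s.
With the tool pointing down it reaches from about 0.225 to 0.725 m from the base axis. Payload 3.1 kg.
Tool frame: the origin (TCP) lies on the centre line of the jaws, within the pads' length; the fingertips stand 22 mm ahead of it and the grasp point (between the pads) lies 3 mm ahead of it; z points along the fingers, y is the direction in which the jaws open and shut (so a half turn about z gives the same grasp; the last joint's range is limited). The gripper opens to 85 mm and grips with 20 to 120 N. Pads are 22 mm wide; open, the fingers measure 114 mm over their backs; the gripper's body (76 mm by 85 mm) begins 54 mm behind the grasp point. The pads swing forward as they close: fully open they stand 13 mm farther back than shut.
Start: joints at [1.214, 0.048, 0.099, 1.622, 0, 1.443], TCP at [0.119, 0.511, 0.253] pointing down, gripper open.
Joint ranges: [-2.91, 2.91], [-0.99, 1.94], [-1.21, 1.42], [-2.12, 2.29], [-1.49, 1.47], [-3.14, 3.14]. Speed limits (rad/s): [2.79, 2.79, 3.14, 3.14, 3.14, 3.14].

### API

Orientations are given as a unit quaternion [w, x, y, z].
In Python, from rig import r, viewer, ticket gives the robot as it stands.
- The arm moves only by the tool drive_tool, never from a script. Its argument "commands" is a list of rows, each an object with "turn": the turn, a rotation vector about the tool's x, y, z in rad, a list of three; "translation": the shift along the tool's x, y, z in m, a list of three; "fingers": the gripper's target within -1 to 1 (fully open at 1, half-way at 0, shut at -1). In form: [{"turn": [ax, ay, az], "translation": [x, y, z], "fingers": fingers}, ...]. A call has 1 to 10 rows; each row shifts and turns the commanded pose from where the row before left it, along the tool's axes as they then stand; what a row does not reach is not made up. A row lasts 1/10 s, in which the tool goes at most 50 mm and 8.59 degrees, less where a joint would pass 70% of its speed; a pose out of reach is approached as far as the arm can. A call is refused whole if a number of a shift passes 0.05 or a number of a turn 0.15, either way. A call with a gripper value outside its range is refused whole. The fingers move at their own pace and stop on an object; "grip_force" is the grip in N (left out, the last holds). Time passes only in rows, so rows that do not move let the fingers close. It gives the time, the measured TCP pose, the force and the opening at its end, in the units of the state.
- r.get_state(): the state, without advancing time (a new reading comes with each control period).
- viewer.grab_frame(name): name is "scene" or "top" or "wrist"; returns a dict with "pixels" (420x560x3 uint8, blue, green, red), "fx", "fy", "cx", "cy" (pixels), "R" (3x3) and "t" (3): a world point X has camera coordinates R X + t; the wrist camera has in their place "T_tool_cam" (4x4, takes a point from camera to tool coordinates, whose origin is the TCP and whose axes are the flange's). Camera axes: x right, y down, z forward; pixel columns grow to the right and rows downward; lengths in m; the calibration is good to about 2 mm. A picture is of the moment at which its call begins: read the wrist's pose just before it. There is no depth.
- ticket.finish_job(): hands the job in, once; it reports no verdict.
The state is a dict: "time_s": time; "joint_positions": joint angles; "joint_velocities": joint speeds; "tau": joint torques, N m; "eef_pos": TCP position; "eef_rot": TCP orientation; "wrist_force": force on the tool from outside, world axes, zero at the start; "moment": the same for the moment, N m; "gripper_width": finger opening in m.
Only numpy, scipy, OpenCV 4.12 (cv2) and the standard library are available. Lean on these libraries where they do the work, as an engineer would, in place of code of your own. Each camera call takes 0.05 s, during which the arm holds its last target.

## Working session

There is one attempt and no reset: what is moved stays moved. The work goes in short steps, Python scripts to look and compute and a tool call to move; the robot and the scene stay as the last step left them, time stands still between calls to the robot, and variables do not carry over. Pictures are saved under pics/ and viewed, and the job is handed in when it is done.

Besides the shell and the picture viewer there is one more tool, called by a JSON object that holds its "api" and its "payload". drive_tool: Moves the arm, as the interface text tells. Its arguments: {"type":"object","properties":{"commands":{"type":"array","items":{"type":"object","properties":{"turn":{"type":"array","items":{"type":"number"}},"translation":{"type":"array","items":{"type":"number"}},"fingers":{"type":"number"}}}},"grip_force":{"type":"number"}},"required":["commands"]}

```bash
ls; mkdir -p pics; python3 - <<'E'
from rig import r, viewer
import cv2, numpy as np
s=r.get_state(); print(s)
for n in ["scene","top","wrist"]:
    f=viewer.grab_frame(n); cv2.imwrite(f"pics/{n}0.png",np.asarray(f["pixels"]))
    np.savez(f"{n}0.npz",**{k:np.asarray(v) for k,v in f.items()})
    print(n,{k:np.round(v,3).tolist() for k,v in f.items() if k!="pixels"})
E
```

```text
pics
{'time_s': 0.0, 'joint_positions': array([ 1.21422668e+00,  4.87291850e-02,  9.75810100e-02,  1.62196889e+00,
       -6.66391521e-06,  1.44296423e+00]), 'joint_velocities': array([-2.59249714e-04,  1.22302583e-04,  6.86829381e-05, -6.90423275e-04,
        2.30613722e-04,  1.24722392e-03]), 'tau': array([ 6.25112789e-04, -3.38782632e+01,  3.20014501e+01,  2.04076606e-02,
       -1.73552353e-04,  1.00988717e-05]), 'eef_pos': array([0.11887897, 0.51079649, 0.25211986]), 'eef_rot': array([-2.75067528e-04,  1.14119529e-01,  9.93466349e-01, -1.12729788e-03]), 'wrist_force': array([-0.70132676,  0.18139389,  0.90866581]), 'moment': array([-0.0372589 ,  0.02474956, -0.00743683]), 'gripper_width': 0.08525826318575873}
scene {'fx': 437.722, 'fy': 437.722, 'cx': 274.372, 'cy': 206.271, 'R': [[0.092, 0.996, -0.004], [0.702, -0.068, -0.709], [-0.706, 0.063, -0.705]], 't': [-0.041, -0.32, 1.452]}
top {'fx': 478.734, 'fy': 478.734, 'cx': 278.657, 'cy': 203.956, 'R': [[-0.023, -1.0, -0.017], [-0.999, 0.024, -0.044], [0.044, 0.016, -0.999]], 't': [0.027, 0.504, 1.32]}
wrist {'fx': 292.646, 'fy': 292.646, 'cx': 278.05, 'cy': 206.644, 'T_tool_cam': [[-0.0, -0.961, -0.277, 0.068], [1.0, -0.001, 0.001, -0.001], [-0.001, -0.277, 0.961, -0.12], [0.0, 0.0, 0.0, 1.0]]}
```

View pics/scene0.png

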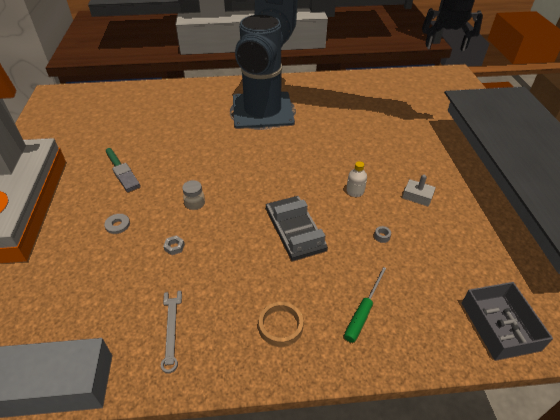

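View pics/top0.png

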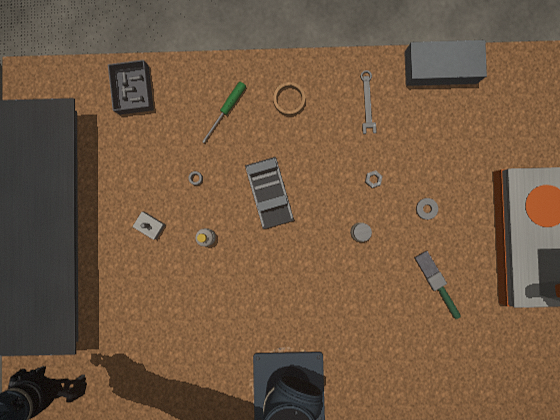

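View pics/wrist0.png

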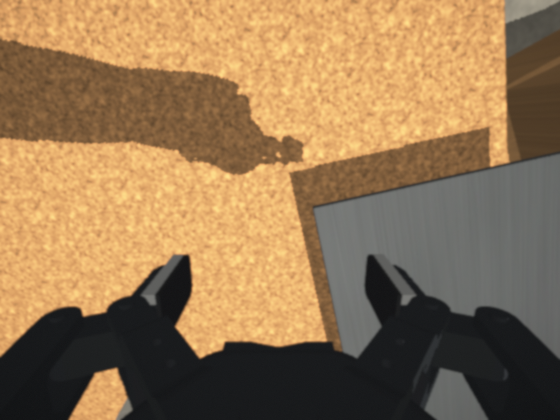

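The top view shows the foot at (148,225), ink at (205,238), sleeve at (195,178), vise at (269,193), collar at (373,179) and washer at (428,209). The grey cylinder at (362,233) is a distractor.

```bash
cat > h.py <<'E'
import numpy as np, cv2
from rig import r, viewer
from scipy.spatial.transform import Rotation as Ro
def q2R(q): return Ro.from_quat([q[1],q[2],q[3],q[0]]).as_matrix()
def grab(name,fn=None):
    s=r.get_state(); f=viewer.grab_frame(name); im=np.asarray(f["pixels"])
    if name=="wrist":
        T=np.array(f["T_tool_cam"]); Rt=q2R(s["eef_rot"]); Rwc=Rt@T[:3,:3]; C=Rt@T[:3,3]+s["eef_pos"]
    else:
        R=np.array(f["R"]); Rwc=R.T; C=-R.T@np.array(f["t"])
    cam=dict(R=Rwc,C=C,K=[f["fx"],f["fy"],f["cx"],f["cy"]])
    if fn: cv2.imwrite(f"pics/{fn}.png",im); np.savez(fn+".npz",im=im,R=Rwc,C=C,K=cam["K"],pos=s["eef_pos"],q=s["eef_rot"])
    return im,cam
def load(fn):
    d=np.load(fn+".npz"); return d["im"],dict(R=d["R"],C=d["C"],K=d["K"])
def ray(cam,u,v,z):
    fx,fy,cx,cy=cam["K"]; d=cam["R"]@np.array([(u-cx)/fx,(v-cy)/fy,1]); C=cam["C"]
    return C+d*(z-C[2])/d[2]
def proj(cam,X):
    fx,fy,cx,cy=cam["K"]; p=cam["R"].T@(np.asarray(X)-cam["C"]); return np.array([fx*p[0]/p[2]+cx,fy*p[1]/p[2]+cy])
def st():
    s=r.get_state(); R=q2R(s["eef_rot"])
    print("t%.2f"%s["time_s"],"pos",np.round(s["eef_pos"],4),"yaw(x-axis) %.4f"%np.arctan2(R[1,0],R[0,0]),"z",np.round(R[:,2],3),"F",np.round(s["wrist_force"],1),"w %.4f"%s["gripper_width"],"j",np.round(s["joint_positions"],2))
    return s,R
def rel(x,y,z=None,yaw=None):
    "tool-frame shift to the world TCP x,y,z; the yaw turn about tool z"
    s,R=st(); p=s["eef_pos"]; t=np.array([x,y,p[2] if z is None else z])-p
    print("tool shift",np.round(R.T@t,4))
    if yaw is not None:
        a=np.arctan2(R[1,0],R[0,0]); print("turn z (tool, down)",round(float(-((yaw-a+np.pi)%(2*np.pi)-np.pi)),4))
E
python3 - <<'E'
from h import *
for n in ["top","scene"]:
    im,c=grab(n,n+"1"); print(c["C"])
    B={"foot":(148,225,.03),"ink":(205,238,.095),"sleeve":(195,178,.02),"vise":(269,193,.03),"cyl":(362,233,.04),"collar":(373,179,.016),"washer":(428,209,.012)} if n=="top" else {"foot":(419,193,.02),"ink":(360,167,.095),"sleeve":(383,234,.02),"collar":(174,245,.016),"washer":(117,223,.012)}
    for k,(u,v,z) in B.items(): print(n,k,np.round(ray(c,u,v,z),3))
im,_=load("top1")
cv2.imwrite("pics/topz.png",cv2.resize(im[145:265,120:300],None,fx=4.4,fy=4.4,interpolation=cv2.INTER_CUBIC))
E
```

```text
[ 0.44591247 -0.00617103  1.34075721]
top foot [0.455 0.375 0.03 ]
top ink [0.417 0.207 0.095]
top sleeve [0.582 0.245 0.02 ]
top vise [0.535 0.04  0.03 ]
top cyl [ 0.42  -0.209  0.04 ]
top collar [ 0.568 -0.248  0.016]
top washer [ 0.481 -0.397  0.012]
[ 1.25371478 -0.07202567  0.79668891]
scene foot [0.463 0.374 0.02 ]
scene ink [0.433 0.216 0.095]
scene sleeve [0.593 0.244 0.02 ]
scene collar [ 0.577 -0.247  0.016]
scene washer [ 0.489 -0.392  0.012]
```

View pics/topz.png

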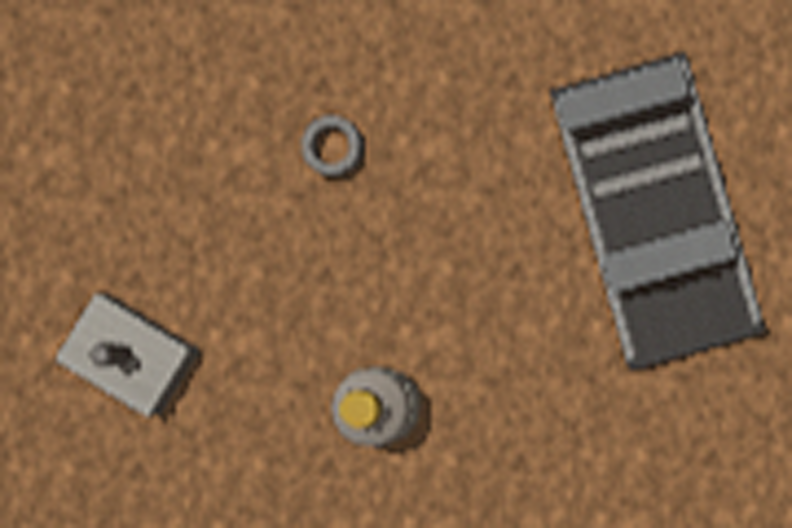

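```bash
python3 - <<'E'
from h import *
rel(.44,.365,.25)
s,R=st(); print(R.round(3))
E
```

```text
t0.25 pos [0.119  0.5111 0.2527] yaw(x-axis) 2.9128 z [-0.    -0.001 -1.   ] F [-0.6  0.   0.4] w 0.0850 j [ 1.21  0.05  0.1   1.62 -0.    1.44]
tool shift [-0.3458 -0.0694  0.0028]
t0.25 pos [0.119  0.5111 0.2527] yaw(x-axis) 2.9128 z [-0.    -0.001 -1.   ] F [-0.6  0.   0.4] w 0.0850 j [ 1.21  0.05  0.1   1.62 -0.    1.44]
[[-0.974  0.227 -0.   ]
 [ 0.227  0.974 -0.001]
 [ 0.    -0.001 -1.   ]]
```

{"api": "drive_tool", "payload": {"commands": [{"translation": [-0.035,-0.007,0],"turn": [0,0,0],"fingers": 1},{"translation": [-0.035,-0.007,0],"turn": [0,0,0],"fingers": 1},{"translation": [-0.035,-0.007,0],"turn": [0,0,0],"fingers": 1},{"translation": [-0.035,-0.007,0],"turn": [0,0,0],"fingers": 1},{"translation": [-0.035,-0.007,0],"turn": [0,0,0],"fingers": 1},{"translation": [-0.035,-0.007,0],"turn": [0,0,0],"fingers": 1},{"translation": [-0.035,-0.007,0],"turn": [0,0,0],"fingers": 1},{"translation": [-0.035,-0.007,0],"turn": [0,0,0],"fingers": 1},{"translation": [-0.035,-0.007,0],"turn": [0,0,0],"fingers": 1},{"translation": [-0.03,-0.007,0],"turn": [0,0,0],"fingers": 1}]}}

```text
time_s: 1.25
eef_pos: [0.4408, 0.3639, 0.253]
eef_rot: [-0.0, 0.115, 0.993, -0.0]
wrist_force: [-0.4, 0.5, 0.2]
gripper_width: 0.0854
```

```bash
python3 - <<'E'
from h import *
st()
im,c=grab("wrist","w1"); st()
for p in [(.455,.375,.03),(.455,.375,.0)]: print(proj(c,p))
E
```

```text
t1.25 pos [0.4408 0.3639 0.253 ] yaw(x-axis) 2.9120 z [-0. -0. -1.] F [-0.4  0.5  0.2] w 0.0854 j [ 0.57  0.17  0.23  1.63 -0.    0.8 ]
t1.30 pos [0.4448 0.3616 0.2523] yaw(x-axis) 2.9081 z [ 0.004 -0.003 -1.   ] F [ 3.1  0.4 -0.9] w 0.0855 j [ 0.57  0.17  0.23  1.63 -0.    0.8 ]
[290.47920592 191.39876102]
[289.52356166 186.17223971]
```

View pics/w1.png

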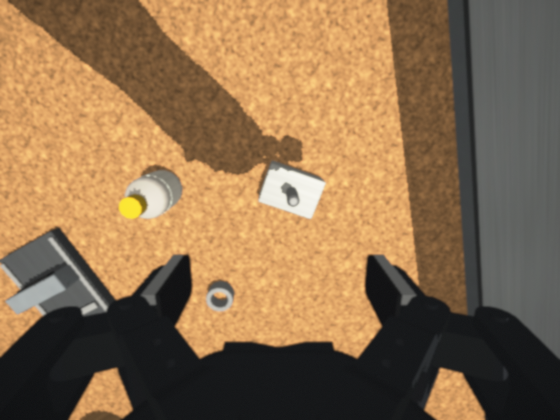

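The foot's top face is at (292,190) with the stud at (291,194). The ink is at (150,195), well to the left. Now measuring the foot and the vise.

```bash
cat >> h.py <<'E'
def quad(im,cam,roi,z,lo,hi=255,satmax=60):
    u0,v0,u1,v1=roi; sub=im[v0:v1,u0:u1]; hsv=cv2.cvtColor(sub,cv2.COLOR_BGR2HSV)
    m=((hsv[...,2]>=lo)&(hsv[...,2]<=hi)&(hsv[...,1]<satmax)).astype(np.uint8)
    n,l,s,_=cv2.connectedComponentsWithStats(m); k=1+np.argmax(s[1:,4]); m=(l==k).astype(np.uint8)
    c=max(cv2.findContours(m,0,cv2.CHAIN_APPROX_NONE)[0],key=cv2.contourArea)
    P=np.array([ray(cam,a+u0,b+v0,z)[:2] for a,b in c[:,0,:].astype(float)])
    rc=cv2.minAreaRect((P*1000).astype(np.float32)); e=cv2.fitEllipse((P*1000).astype(np.float32))
    print("px",s[k],"rect c %s size %s ang %.1f"%(np.round(rc[0],1),np.round(rc[1],1),rc[2]),"ell c %s ax %s"%(np.round(e[0],1),np.round(e[1],1)))
    return rc,e,P
E
python3 - <<'E'
from h import *
im,c=load("w1")
for lo in (170,200,220): quad(im,c,(250,150,340,225),.03,lo,satmax=90)
cv2.imwrite("pics/w1z.png",cv2.resize(im[150:230,250:340],None,fx=6,fy=6))
E
```

```text
px [   8   18   68   51 2098] rect c [455.2 376.1] size [70.5 51.2] ang 57.2 ell c [457.  376.5] ax [55.1 81.8]
px [   8   18   68   51 1961] rect c [455.5 375.9] size [70.5 50.5] ang 57.2 ell c [457.3 376.6] ax [54.6 81.3]
px [   8   18   68   51 1870] rect c [456.  375.9] size [69.7 49.3] ang 57.7 ell c [457.6 376.8] ax [53.9 80.7]
```

View pics/w1z.png

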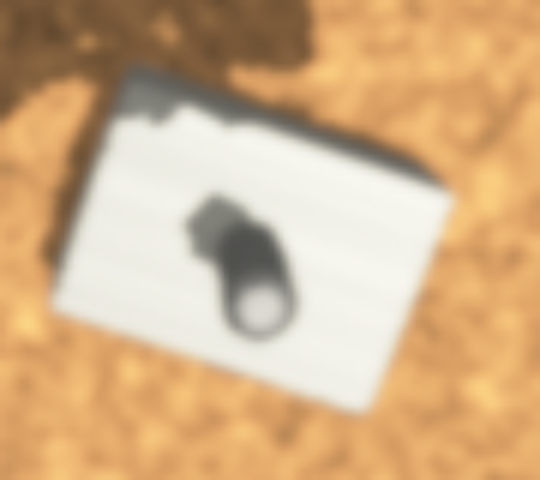

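```bash
python3 - <<'E'
from h import *
rel(.4555,.376,.17)
E
```

```text
t1.30 pos [0.4448 0.3616 0.2523] yaw(x-axis) 2.9081 z [ 0.004 -0.003 -1.   ] F [ 3.1  0.4 -0.9] w 0.0855 j [ 0.57  0.17  0.23  1.63 -0.    0.8 ]
tool shift [-0.0067  0.0166  0.0823]
```

{"api": "drive_tool", "payload": {"commands": [{"translation": [-0.004,0.006,0.03],"turn": [0,0,0],"fingers": 1},{"translation": [-0.004,0.006,0.03],"turn": [0,0,0],"fingers": 1},{"translation": [0,0.003,0.02],"turn": [0,0,0],"fingers": 1},{"translation": [0,0,0],"turn": [0,0,0],"fingers": 1},{"translation": [0,0,0],"turn": [0,0,0],"fingers": 1}]}}

```text
time_s: 1.8
eef_pos: [0.45, 0.3775, 0.1732]
eef_rot: [-0.0, 0.114, 0.993, -0.0]
wrist_force: [-0.2, 0.5, 0.2]
gripper_width: 0.0856
```

```bash
python3 - <<'E'
from h import *
st()
im,c=grab("wrist","w2"); st()
for lo in (170,200): quad(im,c,(200,100,380,270),.03,lo,satmax=90)
E
```

```text
t1.80 pos [0.45   0.3775 0.1732] yaw(x-axis) 2.9130 z [-0.001 -0.001 -1.   ] F [-0.2  0.5  0.2] w 0.0856 j [ 0.58  0.21  0.12  1.48 -0.    0.81]
t1.85 pos [0.4506 0.3779 0.1745] yaw(x-axis) 2.9130 z [ 0.001  0.001 -1.   ] F [ 0.4  0.1 -0.2] w 0.0854 j [ 0.58  0.21  0.12  1.48 -0.    0.81]
px [  36   90   87   50 2212] rect c [455.3 376. ] size [70.1 50.4] ang 57.3 ell c [464.8 382.4] ax [42.3 80.8]
px [  36   90   87   50 2029] rect c [455.5 375.8] size [70.1 49.8] ang 57.3 ell c [465.3 382.4] ax [41.5 80.8]
```

View pics/w2.png

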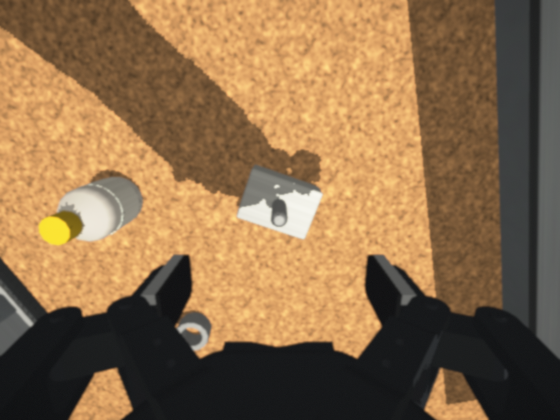

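The foot's centre is at (455.4, 376.0) mm with its long side at 57.3°, and the measured size, 70.1 x 50.2, agrees. The sleeve is at (193,328). Descending to the stud.

{"api": "drive_tool", "payload": {"commands": [{"translation": [-0.005,0,0.03],"turn": [0,0,0],"fingers": 1},{"translation": [0,0,0.03],"turn": [0,0,0],"fingers": 1},{"translation": [0,0,0.03],"turn": [0,0,0],"fingers": 0.5},{"translation": [0,0,0.025],"turn": [0,0,0],"fingers": 0},{"translation": [0,0,0],"turn": [0,0,0],"fingers": 0},{"translation": [0,0,0],"turn": [0,0,0],"fingers": 0}], "grip_force": 60}}

```text
time_s: 2.45
eef_pos: [0.4559, 0.377, 0.06]
eef_rot: [0.001, 0.114, 0.993, 0.001]
wrist_force: [1.0, -0.3, 0.7]
gripper_width: 0.0426
```

```bash
python3 - <<'E'
from h import *
rel(.4554,.376,.058)
im,c=grab("wrist","w3")
E
```

```text
t2.45 pos [0.4559 0.377  0.06  ] yaw(x-axis) 2.9129 z [ 0.002  0.001 -1.   ] F [ 1.  -0.3  0.7] w 0.0426 j [ 0.58  0.26 -0.05  1.26 -0.    0.81]
tool shift [ 0.0002 -0.0011  0.002 ]
```

View pics/w3.png

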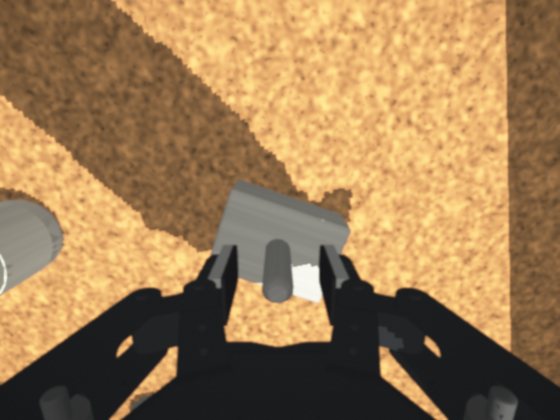

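The stud, at (278,270), is centred between the fingers. Closing and lifting.

{"api": "drive_tool", "payload": {"commands": [{"translation": [0,-0.001,0.001],"turn": [0,0,0],"fingers": -1},{"translation": [0,0,0],"turn": [0,0,0],"fingers": -1},{"translation": [0,0,0],"turn": [0,0,0],"fingers": -1},{"translation": [0,0,0],"turn": [0,0,0],"fingers": -1},{"translation": [0,0,0],"turn": [0,0,0],"fingers": -1},{"translation": [0,0,-0.02],"turn": [0,0,0],"fingers": -1},{"translation": [0,0,-0.04],"turn": [0,0,0],"fingers": -1},{"translation": [0,0,-0.04],"turn": [0,0,0],"fingers": -1},{"translation": [0,0,-0.04],"turn": [0,0,0],"fingers": -1}], "grip_force": 80}}

```text
time_s: 3.4
eef_pos: [0.454, 0.3748, 0.1968]
eef_rot: [-0.001, 0.114, 0.993, -0.001]
wrist_force: [1.1, 0.8, -4.1]
gripper_width: 0.0116
```

```bash
python3 - <<'E'
from h import *
rel(.40,.12,.22)
im,c=grab("wrist","w4")
E
```

```text
t3.40 pos [0.454  0.3748 0.1968] yaw(x-axis) 2.9128 z [-0.003 -0.002 -1.   ] F [ 1.1  0.8 -4.1] w 0.0116 j [ 0.58  0.21  0.17  1.53 -0.    0.81]
tool shift [-0.0052 -0.2605 -0.0225]
```

View pics/w4.png

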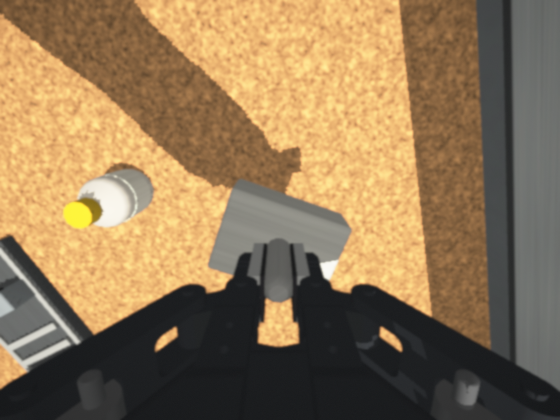

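Foot held. Fz is -4.1 N, which agrees with its weight plus a small offset. Rough vise pose from the top view next.

```bash
python3 - <<'E'
from h import *
im,c=load("top1")
f=lambda u,v,z: ray(c,u/4.4+120-.4,v/4.4+145-.4,z)
a,b=f(554,92,.05),f(685,57,.05); d=b-a; print(a,b,np.linalg.norm(d), "yaw",np.degrees(np.arctan2(d[0],-d[1])))
a,b=f(632,368,.018),f(766,332,.018); d=b-a; print(a,b,np.linalg.norm(d), "yaw",np.degrees(np.arctan2(d[0],-d[1])))
m=(a+b)/2; y=np.radians(14.5); print("origin",m[:2]+.128*np.array([np.cos(y),np.sin(y)]))
E
```

```text
[0.60972295 0.10176593 0.05      ] [0.62932847 0.02053072 0.05      ] 0.08356755047690488 yaw 13.568448268765609
[0.43857237 0.05896312 0.018     ] [ 0.45917456 -0.02563673  0.018     ] 0.08707229368070553 yaw 13.68655743046584
origin [0.57279636 0.04871184]
```

{"api": "drive_tool", "payload": {"commands": [{"translation": [0,0,-0.01],"turn": [0,0,-0.135],"fingers": -1},{"translation": [0,0,-0.01],"turn": [0,0,-0.135],"fingers": -1},{"translation": [0,0,-0.01],"turn": [0,0,-0.135],"fingers": -1},{"translation": [0,0,-0.01],"turn": [0,0,-0.135],"fingers": -1},{"translation": [0,0,-0.01],"turn": [0,0,-0.135],"fingers": -1},{"translation": [0,0,0],"turn": [0,0,-0.133],"fingers": -1}]}}

```text
time_s: 4.05
eef_pos: [0.4552, 0.3756, 0.2474]
eef_rot: [0.0, -0.288, 0.958, -0.0]
wrist_force: [-0.7, -0.2, -3.6]
gripper_width: 0.012
```

```bash
python3 - <<'E'
from h import *
rel(.61,.06,.25,3.721)
E
```

```text
t4.05 pos [0.4552 0.3756 0.2474] yaw(x-axis) -2.5569 z [ 0.  0. -1.] F [-0.7 -0.2 -3.6] w 0.0120 j [ 0.58  0.22  0.28  1.63 -0.   -0.01]
tool shift [ 0.0451 -0.3486 -0.0026]
turn z (tool, down) 0.0053
```

{"api": "drive_tool", "payload": {"commands": [{"translation": [0.005,-0.037,0],"turn": [0,0,0.005],"fingers": -1},{"translation": [0.005,-0.037,0],"turn": [0,0,0],"fingers": -1},{"translation": [0.005,-0.037,0],"turn": [0,0,0],"fingers": -1},{"translation": [0.005,-0.037,0],"turn": [0,0,0],"fingers": -1},{"translation": [0.005,-0.037,0],"turn": [0,0,0],"fingers": -1},{"translation": [0.005,-0.037,0],"turn": [0,0,0],"fingers": -1},{"translation": [0.005,-0.037,0],"turn": [0,0,0],"fingers": -1},{"translation": [0.005,-0.037,0],"turn": [0,0,0],"fingers": -1},{"translation": [0.005,-0.037,0],"turn": [0,0,0],"fingers": -1},{"translation": [0,-0.016,0],"turn": [0,0,0],"fingers": -1}]}}

```text
time_s: 5.05
eef_pos: [0.6074, 0.0546, 0.2451]
eef_rot: [-0.002, -0.281, 0.96, -0.0]
wrist_force: [-0.5, -0.1, -3.5]
gripper_width: 0.0119
```

{"api": "drive_tool", "payload": {"commands": [{"translation": [0,0,0],"turn": [0,0,0],"fingers": -1},{"translation": [0,0,0],"turn": [0,0,0],"fingers": -1}]}}

```text
time_s: 5.25
eef_pos: [0.6064, 0.0586, 0.246]
eef_rot: [-0.001, -0.283, 0.959, 0.001]
wrist_force: [-0.6, 0.3, -3.9]
gripper_width: 0.0117
```

```bash
python3 - <<'E'
from h import *
st()
im,c=grab("wrist","w5")
cv2.imwrite("pics/w5b.png",cv2.resize(im[0:300],None,fx=1.4,fy=1.4,interpolation=cv2.INTER_CUBIC))
E
```

```text
t5.25 pos [0.6064 0.0586 0.246 ] yaw(x-axis) -2.5677 z [-0.003  0.001 -1.   ] F [-0.6  0.3 -3.9] w 0.0117 j [-0.01  0.27  0.34  1.64  0.   -0.59]
```

View pics/w5b.png

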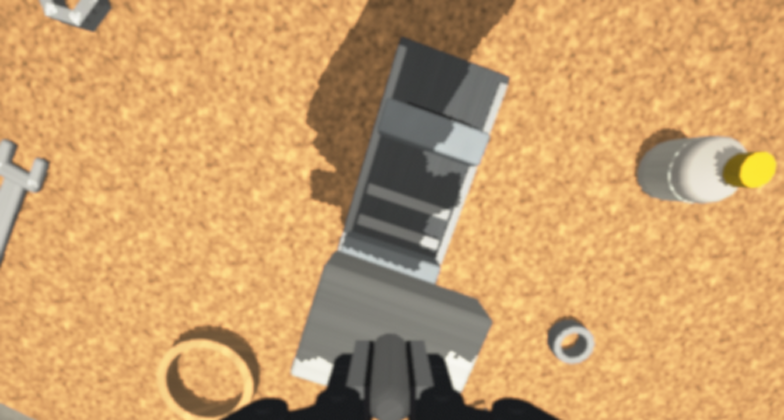

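```bash
python3 - <<'E'
from h import *
im,c=load("w5")
cv2.imwrite("pics/w5c.png",cv2.resize(im[15:210,225:375],None,fx=5,fy=3.05,interpolation=cv2.INTER_CUBIC) if 0 else cv2.resize(im[15:135,230:375],None,fx=5,fy=5,interpolation=cv2.INTER_CUBIC))
cv2.imwrite("pics/w5d.png",cv2.resize(im[115:215,230:375],None,fx=5,fy=5,interpolation=cv2.INTER_CUBIC))
E
```

```text
(no output)
```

View pics/w5c.png

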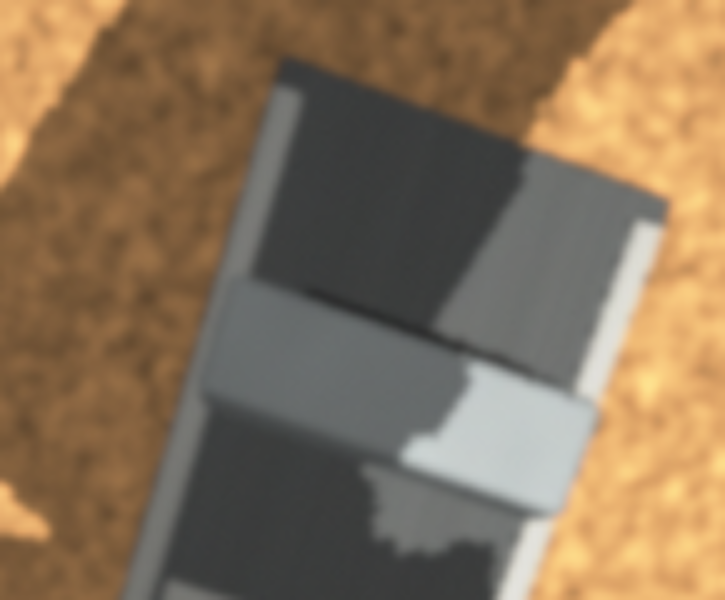

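View pics/w5d.png

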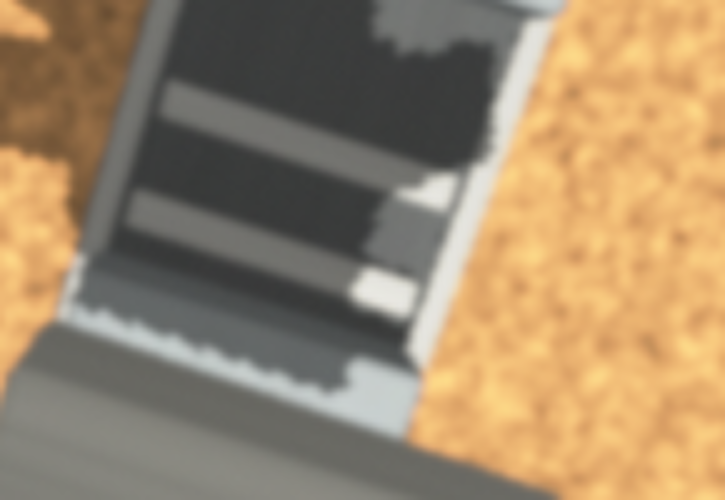

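```bash
python3 - <<'E'
from h import *
im,c=load("w5")
C=lambda u,v,z: ray(c,u/5+229.6,v/5+14.6,z)[:2]*1000
D=lambda u,v,z: ray(c,u/5+229.6,v/5+114.6,z)[:2]*1000
def ang(a,b,off): d=b-a; return np.degrees(np.arctan2(d[1],d[0]))+off
print("cam",c["C"])
U=[D(*p,.024) for p in [(172,82),(162,113),(447,210),(460,175)]]
L=[D(*p,.024) for p in [(138,190),(128,225),(407,318),(418,283)]]
# left image = -y ; vise -y -> ...
for n,P in (("U",U),("L",L)):
    P=np.array(P); print(n,"c",P.mean(0).round(1),"len",np.linalg.norm(P[3]-P[0]).round(1),np.linalg.norm(P[2]-P[1]).round(1),"w",np.linalg.norm(P[1]-P[0]).round(1),np.linalg.norm(P[2]-P[3]).round(1),"yaw",ang(P[0],P[3],-90).round(1),ang(P[1],P[2],-90).round(1))
cu,cl=np.mean(U,0),np.mean(L,0); print("sep",np.linalg.norm(cl-cu),"dir",ang(cu,cl,0),"origin",(cu+cl)/2)
J=np.array([C(*p,.05) for p in [(235,280),(597,405),(556,515),(205,400)]])
print("jaw len",np.linalg.norm(J[1]-J[0]),np.linalg.norm(J[2]-J[3]),"th",np.linalg.norm(J[3]-J[0]),np.linalg.norm(J[2]-J[1]),"yaw",ang(J[0],J[1],-90),ang(J[3],J[2],-90),"back mid",(J[0]+J[1])/2,"front mid",(J[2]+J[3])/2)
B=[C(288,60,.018),C(667,205,.018)]; print("base end",np.linalg.norm(B[1]-B[0]),ang(B[0],B[1],-90),"mid",(B[0]+B[1])/2)
o=(cu+cl)/2
for y in (13,14,15):
    y=np.radians(y); ex=np.array([np.cos(y),np.sin(y)]); ey=np.array([-ex[1],ex[0]])
    for n,q in (("base",(B[0]+B[1])/2),("back",(J[0]+J[1])/2),("front",(J[2]+J[3])/2)): print(np.degrees(y),n,round((q-o)@ex,1),round((q-o)@ey,1))
# base side line & sides
s1=[C(667,205,.018),D(425,375,.018)]; print("side dir R",ang(s1[0],s1[1],0))
s2=[C(288,60,.018),C(125,600,.018)]; print("side dir L",ang(s2[0],s2[1],0))
E
```

```text
cam [0.54921566 0.01890056 0.36635613]
U c [559.4  45.6] len 69.3 69.4 w 7.2 8.4 yaw 15.4 14.4
L c [585.   52.1] len 68.9 69.2 w 8.4 8.7 yaw 14.6 14.4
sep 26.380853170382913 dir 14.160118695989354 origin [572.23639096  48.87237056]
jaw len 77.04252829445815 75.84540462649538 th 23.146734285021047 22.502257865239024 yaw 15.288647305799302 15.763228877825654 back mid [497.55243046  28.66987391] front mid [519.47665788  34.98898856]
base end 86.59741500865996 14.26187482072045 mid [451.03746775  17.05593698]
13.0 base -125.2 -3.7
13.0 back -77.3 -2.9
13.0 front -54.5 -1.7
14.0 base -125.3 -1.6
14.0 back -77.4 -1.5
14.0 front -54.6 -0.7
14.999999999999998 base -125.3 0.6
14.999999999999998 back -77.4 -0.2
14.999999999999998 front -54.6 0.2
side dir R 15.177595945380666
side dir L 14.457807717399696
```

Vise origin is (572.2, 48.9) mm with yaw about 14.7°. Parallels (69 long, 26.4 apart), jaw and base end all agree with the given sizes to about 2–3 mm. The jaw face is at about x -54.6.

```bash
python3 - <<'E'
from h import *
rel(.5693,.0481,.13,2.913+np.radians(14.7+32.7))
E
```

```text
t5.30 pos [0.6063 0.0592 0.2464] yaw(x-axis) -2.5666 z [-0.002  0.001 -1.   ] F [-0.6  0.5 -3.6] w 0.0121 j [-0.01  0.27  0.34  1.64  0.   -0.59]
tool shift [0.0369 0.0106 0.1165]
turn z (tool, down) -0.0237
```

{"api": "drive_tool", "payload": {"commands": [{"translation": [0.018,0.006,0.02],"turn": [0,0,-0.024],"fingers": -1},{"translation": [0.018,0.005,0.03],"turn": [0,0,0],"fingers": -1},{"translation": [0,0,0.03],"turn": [0,0,0],"fingers": -1},{"translation": [0,0,0.03],"turn": [0,0,0],"fingers": -1},{"translation": [0,0,0],"turn": [0,0,0],"fingers": -1},{"translation": [0,0,0],"turn": [0,0,0],"fingers": -1}]}}

```text
time_s: 5.9
eef_pos: [0.5699, 0.0487, 0.1371]
eef_rot: [-0.001, -0.296, 0.955, 0.0]
wrist_force: [0.7, -0.2, -3.3]
gripper_width: 0.0122
```

```bash
python3 - <<'E'
from h import *
rel(.5693,.0481,.13,2.913+np.radians(14.7+32.7))
im,c=grab("wrist","w6")
E
```

```text
t5.90 pos [0.5699 0.0487 0.1371] yaw(x-axis) -2.5416 z [-0.002  0.    -1.   ] F [ 0.7 -0.2 -3.3] w 0.0122 j [-0.03  0.18  0.01  1.4   0.   -0.63]
tool shift [ 0.0008 -0.0001  0.0072]
turn z (tool, down) 0.0013
```

View pics/w6.png

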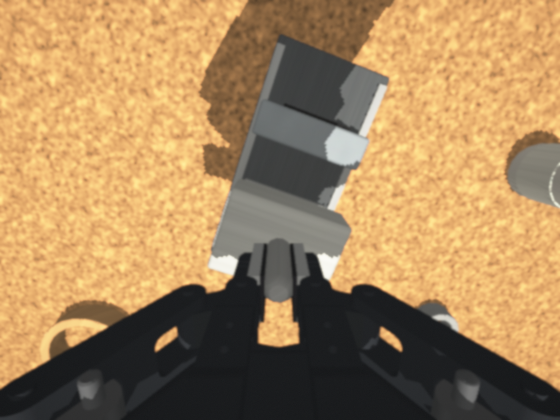

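The block lines up with the jaws: its rear edge runs (242,180)–(348,215), parallel to the jaw edge at (258,135)–(362,167). Lowering.

{"api": "drive_tool", "payload": {"commands": [{"translation": [0.001,0,0.02],"turn": [0,0,0],"fingers": -1},{"translation": [0,0,0.02],"turn": [0,0,0],"fingers": -1},{"translation": [0,0,0.01],"turn": [0,0,0],"fingers": -1},{"translation": [0,0,0],"turn": [0,0,0],"fingers": -1},{"translation": [0,0,0],"turn": [0,0,0],"fingers": -1}]}}

```text
time_s: 6.45
eef_pos: [0.5718, 0.0472, 0.0894]
eef_rot: [0.002, -0.295, 0.956, -0.0]
wrist_force: [-0.7, -0.6, -4.3]
gripper_width: 0.0119
```

```bash
python3 - <<'E'
from h import *
rel(.5693,.0481,.083,2.913+np.radians(14.7+32.7))
im,c=grab("wrist","w7"); grab("scene","s7")
im,_=load("s7"); cv2.imwrite("pics/s7z.png",cv2.resize(im[150:270,220:380],None,fx=4.5,fy=4.5,interpolation=cv2.INTER_CUBIC))
E
```

```text
t6.45 pos [0.5718 0.0472 0.0894] yaw(x-axis) -2.5430 z [ 0.004  0.    -1.   ] F [-0.7 -0.6 -4.3] w 0.0119 j [-0.03  0.2  -0.07  1.31  0.   -0.63]
tool shift [0.0015 0.0022 0.0064]
turn z (tool, down) -0.0001
```

View pics/s7z.png

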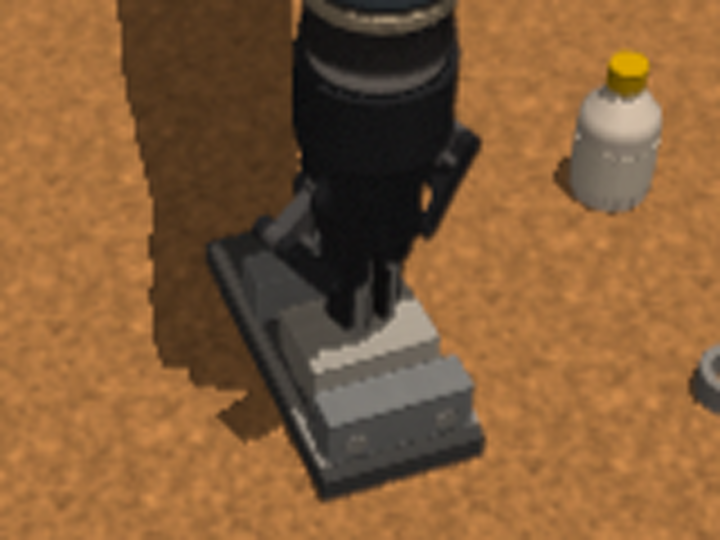

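The block sits between the jaws, centred along them. Lowering the last few mm.

{"api": "drive_tool", "payload": {"commands": [{"translation": [0.001,0,0.002],"turn": [0,0,0],"fingers": -1},{"translation": [0,0,0.002],"turn": [0,0,0],"fingers": -1},{"translation": [0,0,0.001],"turn": [0,0,0],"fingers": -1},{"translation": [0,0,0],"turn": [0,0,0],"fingers": -1},{"translation": [0,0,0],"turn": [0,0,0],"fingers": -1}]}}

```text
time_s: 7.05
eef_pos: [0.5694, 0.0463, 0.0825]
eef_rot: [0.0, -0.295, 0.956, -0.0]
wrist_force: [0.9, -0.1, -1.8]
gripper_width: 0.0119
```

{"api": "drive_tool", "payload": {"commands": [{"translation": [0,0,0.001],"turn": [0,0,0],"fingers": -1},{"translation": [0,0,0],"turn": [0,0,0],"fingers": -1}]}}

```text
time_s: 7.25
eef_pos: [0.5696, 0.0464, 0.0824]
eef_rot: [0.001, -0.295, 0.956, -0.0]
wrist_force: [-2.0, 1.5, 2.7]
gripper_width: 0.0121
```

{"api": "drive_tool", "payload": {"commands": [{"translation": [0,0,0],"turn": [0,0,0],"fingers": -0.4},{"translation": [0,0,0],"turn": [0,0,0],"fingers": -0.2},{"translation": [0,0,0],"turn": [0,0,0],"fingers": 0},{"translation": [0,0,-0.02],"turn": [0,0,0],"fingers": 0},{"translation": [0,0,-0.04],"turn": [0,0,0],"fingers": 0},{"translation": [0,0,-0.04],"turn": [0,0,0],"fingers": 0.5},{"translation": [-0.03,0,-0.04],"turn": [0,0,0],"fingers": 1},{"translation": [-0.03,0,0],"turn": [0,0,0],"fingers": 1},{"translation": [0,0,0],"turn": [0,0,0],"fingers": 1},{"translation": [0,0,0],"turn": [0,0,0],"fingers": 1}]}}

```text
time_s: 8.25
eef_pos: [0.6189, 0.0802, 0.2206]
eef_rot: [-0.001, -0.295, 0.956, -0.0]
wrist_force: [0.1, 0.1, 0.3]
gripper_width: 0.0853
```

```bash
python3 - <<'E'
from h import *
st()
im,c=grab("wrist","w8")
p=proj(c,(.57,.048,.05)).astype(int); print(p)
cv2.imwrite("pics/w8z.png",cv2.resize(im[p[1]-70:p[1]+50,p[0]-75:p[0]+75],None,fx=4.9,fy=4.9,interpolation=cv2.INTER_CUBIC)); print(p-[75,70])
E
```

```text
t8.25 pos [0.6189 0.0802 0.2206] yaw(x-axis) -2.5427 z [-0.001 -0.    -1.   ] F [0.1 0.1 0.3] w 0.0853 j [ 0.02  0.31  0.33  1.59 -0.   -0.58]
[280 134]
[205  64]
```

View pics/w8z.png

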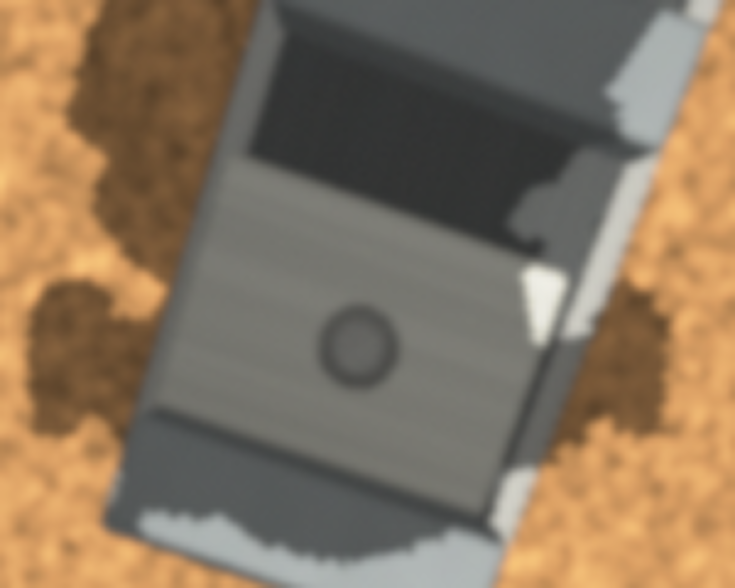

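```bash
python3 - <<'E'
from h import *
im,c=load("w8")
f=lambda u,v,z: ray(c,u/4.9+204.6,v/4.9+63.6,z)[:2]*1000
P=np.array([f(*p,.054) for p in [(243,155),(567,268),(490,514),(157,405)]])
F=np.array([f(*p,.05) for p in [(140,412),(500,533)]])
ang=lambda a,b: np.degrees(np.arctan2((b-a)[1],(b-a)[0]))
print("block c",P.mean(0),[round(float(np.linalg.norm(P[i]-P[i-1])),1) for i in range(4)],"yaw",ang(P[0],P[1])-90,ang(P[3],P[2])-90,ang(P[0],P[3]),ang(P[1],P[2]))
print("stud top", f(358,347,.098))
print("fixed face",np.linalg.norm(F[1]-F[0]),ang(F[0],F[1])-90,F.mean(0))
y=np.radians(14.7); ex=np.array([np.cos(y),np.sin(y)]); ey=np.array([-ex[1],ex[0]])
o=np.array([572.2,48.9])
for q in (P.mean(0),f(358,347,.098),F.mean(0)): print(((q-o)@ex).round(1),((q-o)@ey).round(1))
E
```

```text
block c [569.50458241  45.51002144] [49.4, 64.9, 49.2, 69.4] yaw 16.052487156264874 16.248143189346365 13.019902491383219 18.269273799115112
stud top [570.14737476  44.32081733]
fixed face 76.44541549183135 15.748345881142825 [596.18925474  53.2712504 ]
-3.5 -2.6
-3.1 -3.9
24.3 -1.9
```

```bash
python3 - <<'E'
from h import *
im,c=load("w8")
a=im[138:188,220:312].astype(float); a=np.clip(a*1.6,0,255).astype(np.uint8)
cv2.imwrite("pics/w8y.png",cv2.resize(a,None,fx=8,fy=8,interpolation=cv2.INTER_CUBIC))
E
```

```text
(no output)
```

View pics/w8y.png

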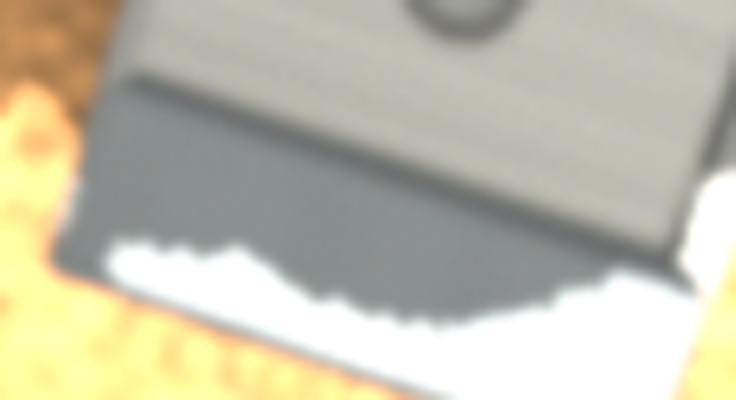

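The block sits about 1.5 mm off-centre towards vise -y: its margins to the jaw ends in the zoom are about 2.8 and 5.8 mm. I'll regrip the stud and shift it.

{"api": "drive_tool", "payload": {"commands": [{"translation": [0.03,0,0],"turn": [0,0,0],"fingers": 0},{"translation": [0.03,0,0.03],"turn": [0,0,0],"fingers": 0},{"translation": [0,0,0.04],"turn": [0,0,0],"fingers": 0},{"translation": [0,0,0.04],"turn": [0,0,0],"fingers": 0},{"translation": [0,0,0.028],"turn": [0,0,0],"fingers": 0},{"translation": [0,0,0],"turn": [0,0,0],"fingers": -1},{"translation": [0,0,0],"turn": [0,0,0],"fingers": -1},{"translation": [0,0,0],"turn": [0,0,0],"fingers": -1},{"translation": [0,0,0],"turn": [0,0,0],"fingers": -1}]}}

```text
time_s: 9.2
eef_pos: [0.5699, 0.0463, 0.0847]
eef_rot: [0.001, -0.295, 0.956, -0.0]
wrist_force: [0.1, 0.0, -4.1]
gripper_width: 0.0118
```

{"api": "drive_tool", "payload": {"commands": [{"translation": [0,0,-0.003],"turn": [0,0,0],"fingers": -1},{"translation": [-0.0005,0.0015,0],"turn": [0,0,0],"fingers": -1},{"translation": [0,0,0],"turn": [0,0,0],"fingers": -1},{"translation": [0,0,0.002],"turn": [0,0,0],"fingers": -1},{"translation": [0,0,0.002],"turn": [0,0,0],"fingers": -1},{"translation": [0,0,0],"turn": [0,0,0],"fingers": -1}]}}

```text
time_s: 9.8
eef_pos: [0.5692, 0.0479, 0.0836]
eef_rot: [0.001, -0.295, 0.956, -0.0]
wrist_force: [-1.6, -0.7, 2.7]
gripper_width: 0.0121
```

{"api": "drive_tool", "payload": {"commands": [{"translation": [0,0,0],"turn": [0,0,0],"fingers": -0.4},{"translation": [0,0,0],"turn": [0,0,0],"fingers": 0},{"translation": [0,0,0],"turn": [0,0,0],"fingers": 0},{"translation": [0,0,-0.02],"turn": [0,0,0],"fingers": 0},{"translation": [0,0,-0.04],"turn": [0,0,0],"fingers": 0},{"translation": [0,0,-0.04],"turn": [0,0,0.114],"fingers": 0},{"translation": [0,0,-0.02],"turn": [0,0,0.115],"fingers": 0},{"translation": [0,0,0],"turn": [0,0,0.115],"fingers": 0},{"translation": [-0.03,0,0],"turn": [0,0,0],"fingers": 1},{"translation": [-0.03,0,0],"turn": [0,0,0],"fingers": 1}]}}

```text
time_s: 10.8
eef_pos: [0.6274, 0.0629, 0.2028]
eef_rot: [0.0, -0.126, 0.992, -0.0]
wrist_force: [-0.6, -0.8, 0.2]
gripper_width: 0.0701
```

{"api": "drive_tool", "payload": {"commands": [{"translation": [0,0,0],"turn": [0,0,0],"fingers": 1},{"translation": [0,0,0],"turn": [0,0,0],"fingers": 1}]}}

```text
time_s: 11.0
eef_pos: [0.6268, 0.063, 0.2014]
eef_rot: [-0.001, -0.127, 0.992, 0.0]
wrist_force: [-0.4, 0.2, 0.2]
gripper_width: 0.0854
```

```bash
python3 - <<'E'
from h import *
rel(.4706,.0223,.15,np.radians(194.7))
im,c=grab("wrist","w9")
a=np.clip(im[20:200,200:360].astype(float)*1.3,0,255).astype(np.uint8)
cv2.imwrite("pics/w9z.png",cv2.resize(a,None,fx=3.3*1.5,fy=3.3,interpolation=cv2.INTER_CUBIC) if 0 else cv2.resize(a,None,fx=3.3,fy=3.3,interpolation=cv2.INTER_CUBIC))
E
```

```text
t11.00 pos [0.6268 0.063  0.2014] yaw(x-axis) -2.8872 z [-0.002 -0.    -1.   ] F [-0.4  0.2  0.2] w 0.0854 j [-0.01  0.32  0.31  1.56 -0.   -0.26]
tool shift [ 0.1613 -0.      0.0517]
turn z (tool, down) -0.0021
```

View pics/w9z.png

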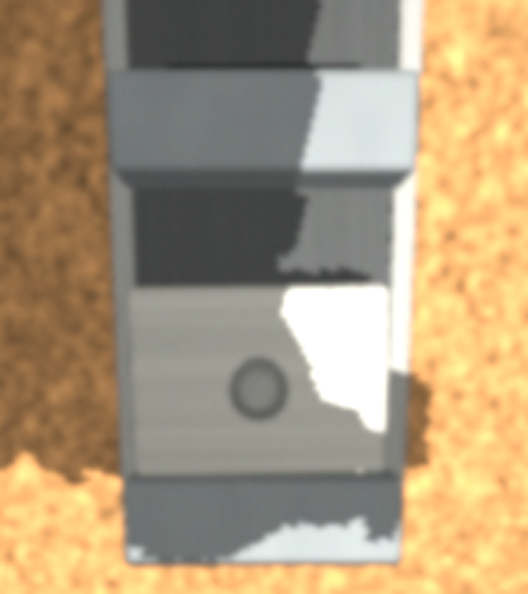

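The block is square to the jaws: its edges lie at rows 285 and 473, parallel to them, with block columns 131–389 and jaw columns 125–402. It is centred to within about 0.7 mm. Next, behind the sliding jaw to push it.

{"api": "drive_tool", "payload": {"commands": [{"translation": [0.04,0,0],"turn": [0,0,0],"fingers": -1},{"translation": [0.04,0,0],"turn": [0,0,0],"fingers": -1},{"translation": [0.04,0,0],"turn": [0,0,0],"fingers": -1},{"translation": [0.04,0,0],"turn": [0,0,0],"fingers": -1},{"translation": [0,0,0.04],"turn": [0,0,0],"fingers": -1},{"translation": [0,0,0.04],"turn": [0,0,0],"fingers": -1},{"translation": [0,0,0.04],"turn": [0,0,0],"fingers": -1},{"translation": [0,0,0.02],"turn": [0,0,0],"fingers": -1},{"translation": [0,0,0],"turn": [0,0,0],"fingers": -1},{"translation": [0,0,0],"turn": [0,0,0],"fingers": -1}]}}

```text
time_s: 12.05
eef_pos: [0.4717, 0.0226, 0.0631]
eef_rot: [0.0, -0.127, 0.992, -0.0]
wrist_force: [1.5, -0.4, 0.5]
gripper_width: 0.0001
```

```bash
python3 - <<'E'
from h import *
rel(.4706,.0223,.055,np.radians(194.7))
im,c=grab("wrist","w10"); grab("scene","s10")
im,_=load("s10"); cv2.imwrite("pics/s10z.png",cv2.resize(im[130:270,220:380],None,fx=4.2,fy=4.2,interpolation=cv2.INTER_CUBIC))
E
```

```text
t12.05 pos [0.4717 0.0226 0.0631] yaw(x-axis) -2.8876 z [ 0.001 -0.    -1.   ] F [ 1.5 -0.4  0.5] w 0.0001 j [-0.09 -0.04 -0.37  1.24 -0.   -0.35]
tool shift [0.0011 0.     0.0081]
turn z (tool, down) -0.0026
```

View pics/s10z.png

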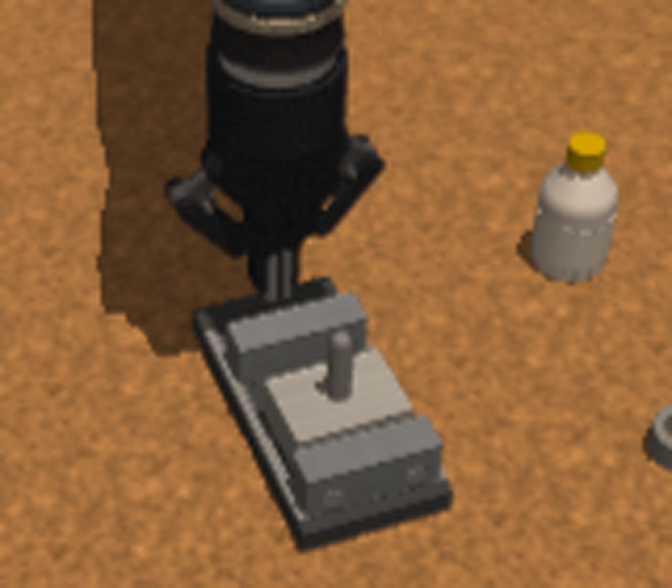

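View pics/w10.png

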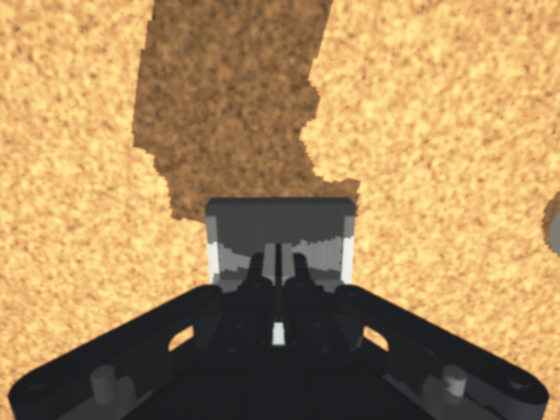

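The closed fingers are centred behind the jaw: the finger gap is at column 278 and the base spans 207–356. Pushing.

{"api": "drive_tool", "payload": {"commands": [{"translation": [0,0,0.008],"turn": [0,0,0],"fingers": -1},{"translation": [-0.008,0,0],"turn": [0,0,0],"fingers": -1},{"translation": [-0.006,0,0],"turn": [0,0,0],"fingers": -1},{"translation": [-0.004,0,0],"turn": [0,0,0],"fingers": -1},{"translation": [-0.004,0,0],"turn": [0,0,0],"fingers": -1}]}}

```text
time_s: 12.65
eef_pos: [0.4924, 0.028, 0.0543]
eef_rot: [-0.002, -0.127, 0.992, -0.0]
wrist_force: [-5.7, -1.6, 3.1]
gripper_width: -0.0002
```

{"api": "drive_tool", "payload": {"commands": [{"translation": [-0.004,0,0],"turn": [0,0,0],"fingers": -1},{"translation": [-0.004,0,0],"turn": [0,0,0],"fingers": -1},{"translation": [-0.004,0,0],"turn": [0,0,0],"fingers": -1}]}}

```text
time_s: 12.95
eef_pos: [0.504, 0.031, 0.0543]
eef_rot: [-0.002, -0.127, 0.992, -0.0]
wrist_force: [-5.5, -0.9, 3.4]
gripper_width: 0.0002
```

```bash
python3 - <<'E'
from h import *
s,R=st(); y=np.radians(14.7); d=s["eef_pos"][:2]*1000-[572.2,48.9]; print(d@[np.cos(y),np.sin(y)],d@[-np.sin(y),np.cos(y)])
E
```

```text
t12.95 pos [0.504  0.031  0.0543] yaw(x-axis) -2.8875 z [-0.004 -0.001 -1.   ] F [-5.5 -0.9  3.4] w 0.0002 j [-0.07  0.05 -0.3   1.23 -0.   -0.32]
-70.5367014794138 -0.034209012043679786
```

{"api": "drive_tool", "payload": {"commands": [{"translation": [-0.003,0,0],"turn": [0,0,0],"fingers": -1},{"translation": [-0.003,0,0],"turn": [0,0,0],"fingers": -1}]}}

```text
time_s: 13.15
eef_pos: [0.5099, 0.0325, 0.0543]
eef_rot: [-0.002, -0.127, 0.992, -0.0]
wrist_force: [-5.4, -1.7, 3.9]
gripper_width: -0.0001
```

{"api": "drive_tool", "payload": {"commands": [{"translation": [-0.002,0,0],"turn": [0,0,0],"fingers": -1},{"translation": [-0.002,0,0],"turn": [0,0,0],"fingers": -1}]}}

```text
time_s: 13.35
eef_pos: [0.5131, 0.0334, 0.0542]
eef_rot: [-0.002, -0.127, 0.992, -0.0]
wrist_force: [-7.5, -0.7, 5.2]
gripper_width: -0.0001
```

{"api": "drive_tool", "payload": {"commands": [{"translation": [-0.002,0,0],"turn": [0,0,0],"fingers": -1},{"translation": [-0.001,0,0],"turn": [0,0,0],"fingers": -1}]}}

```text
time_s: 13.55
eef_pos: [0.5134, 0.0335, 0.0539]
eef_rot: [-0.005, -0.127, 0.992, -0.001]
wrist_force: [-13.0, -2.8, 8.1]
gripper_width: -0.0
```

{"api": "drive_tool", "payload": {"commands": [{"translation": [-0.002,0,0],"turn": [0,0,0],"fingers": -1},{"translation": [0,0,0],"turn": [0,0,0],"fingers": -1}]}}

```text
time_s: 13.75
eef_pos: [0.5135, 0.0336, 0.0538]
eef_rot: [-0.007, -0.126, 0.992, -0.001]
wrist_force: [-17.0, -5.5, 12.9]
gripper_width: -0.0
```

{"api": "drive_tool", "payload": {"commands": [{"translation": [-0.001,0,0],"turn": [0,0,0],"fingers": -1},{"translation": [0,0,0],"turn": [0,0,0],"fingers": -1}]}}

```text
time_s: 13.95
eef_pos: [0.5135, 0.0336, 0.0536]
eef_rot: [-0.008, -0.126, 0.992, -0.001]
wrist_force: [-18.7, -6.0, 13.2]
gripper_width: -0.0
```

The jaw is at a hard stop: force rises to about 20 N with no motion. Backing off and looking.

{"api": "drive_tool", "payload": {"commands": [{"translation": [0.015,0,0],"turn": [0,0,0],"fingers": -1},{"translation": [0.015,0,0],"turn": [0,0,0],"fingers": -1},{"translation": [0,0,-0.04],"turn": [0,0,0],"fingers": -1},{"translation": [0,0,-0.04],"turn": [0,0,0],"fingers": -1},{"translation": [0,0,-0.045],"turn": [0,0,0],"fingers": 0},{"translation": [-0.04,0,-0.025],"turn": [0,0,0],"fingers": 1},{"translation": [-0.04,0,0],"turn": [0,0,0],"fingers": 1},{"translation": [-0.04,0,0],"turn": [0,0,0],"fingers": 1},{"translation": [-0.02,0,0],"turn": [0,0,0],"fingers": 1},{"translation": [0,0,0],"turn": [0,0,0],"fingers": 1}]}}

```text
time_s: 14.95
eef_pos: [0.6298, 0.0638, 0.2029]
eef_rot: [0.001, -0.127, 0.992, 0.0]
wrist_force: [0.2, -1.2, -0.1]
gripper_width: 0.0847
```

{"api": "drive_tool", "payload": {"commands": [{"translation": [0,0,0],"turn": [0,0,0],"fingers": 1},{"translation": [0,0,0],"turn": [0,0,0],"fingers": 1}]}}

```text
time_s: 15.15
eef_pos: [0.6264, 0.0629, 0.2045]
eef_rot: [-0.0, -0.127, 0.992, 0.0]
wrist_force: [-0.1, -0.5, -0.0]
gripper_width: 0.0855
```

```bash
python3 - <<'E'
from h import *
st()
im,c=grab("wrist","w11")
p=proj(c,(.57,.048,.05)).astype(int); print(p)
a=np.clip(im[p[1]-80:p[1]+60,p[0]-75:p[0]+75].astype(float)*1.3,0,255).astype(np.uint8)
cv2.imwrite("pics/w11z.png",cv2.resize(a,None,fx=4.2,fy=4.2,interpolation=cv2.INTER_CUBIC)); print(p-[75,80])
E
```

```text
t15.15 pos [0.6264 0.0629 0.2045] yaw(x-axis) -2.8875 z [-0.  0. -1.] F [-0.1 -0.5 -0. ] w 0.0855 j [-0.01  0.32  0.31  1.56  0.   -0.26]
[279 134]
[204  54]
```

View pics/w11z.png

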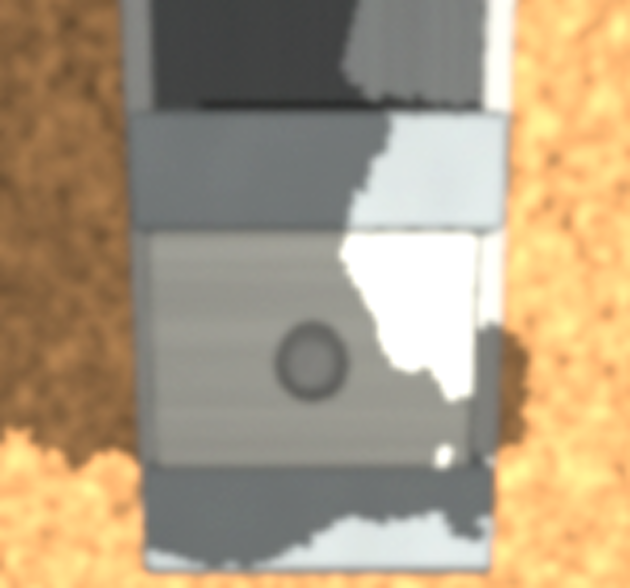

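The block is clamped with its faces flush to both jaws, at rows 230 and 466. It is square and about 1 mm off along y. Next I locate the stud, then the washer.

```bash
python3 - <<'E'
from h import *
im,c=load("w11")
print("stud",ray(c,312/4.2+203.6,361/4.2+53.6,.098))
for q in [(149,230),(477,232),(471,466),(157,466)]: print(ray(c,q[0]/4.2+203.6,q[1]/4.2+53.6,.054))
rel(.475,-.38,.2)
E
```

```text
stud [0.57209186 0.04695691 0.098     ]
[0.5571248  0.00789921 0.054     ]
[0.54029637 0.07437515 0.054     ]
[0.58750912 0.08712291 0.054     ]
[0.60484952 0.02021379 0.054     ]
t15.20 pos [0.6263 0.0628 0.2047] yaw(x-axis) -2.8876 z [ 0.  0. -1.] F [ 0.2  0.9 -1. ] w 0.0853 j [-0.01  0.32  0.31  1.56  0.   -0.26]
tool shift [ 0.2577 -0.3906  0.0047]
```

{"api": "drive_tool", "payload": {"commands": [{"translation": [0.024,-0.039,0],"turn": [0,0,0],"fingers": 1},{"translation": [0.024,-0.039,0],"turn": [0,0,0],"fingers": 1},{"translation": [0.024,-0.039,0],"turn": [0,0,0],"fingers": 1},{"translation": [0.024,-0.039,0],"turn": [0,0,0],"fingers": 1},{"translation": [0.024,-0.039,0],"turn": [0,0,0],"fingers": 1},{"translation": [0.024,-0.039,0],"turn": [0,0,0],"fingers": 1},{"translation": [0.024,-0.039,0],"turn": [0,0,0],"fingers": 1},{"translation": [0.024,-0.039,0],"turn": [0,0,0],"fingers": 1},{"translation": [0.024,-0.039,0],"turn": [0,0,0],"fingers": 1},{"translation": [0.024,-0.039,0],"turn": [0,0,0],"fingers": 1}]}}

```text
time_s: 16.2
eef_pos: [0.4912, -0.3763, 0.2053]
eef_rot: [0.001, -0.126, 0.992, -0.0]
wrist_force: [0.4, 0.8, 1.1]
gripper_width: 0.0853
```

{"api": "drive_tool", "payload": {"commands": [{"translation": [0,0,0],"turn": [0,0,0],"fingers": 1},{"translation": [0,0,0],"turn": [0,0,0],"fingers": 1}]}}

```text
time_s: 16.4
eef_pos: [0.4914, -0.3757, 0.2047]
eef_rot: [0.0, -0.125, 0.992, 0.0]
wrist_force: [-0.6, 0.4, -0.3]
gripper_width: 0.0854
```

```bash
python3 - <<'E'
from h import *
st()
im,c=grab("wrist","w12"); print(proj(c,(.485,-.395,.012)))
E
```

```text
t16.40 pos [ 0.4914 -0.3757  0.2047] yaw(x-axis) -2.8904 z [ 0.  0. -1.] F [-0.6  0.4 -0.3] w 0.0854 j [-0.76  0.29  0.27  1.56  0.   -1.01]
[263.63935079 178.04414789]
```

View pics/w12.png

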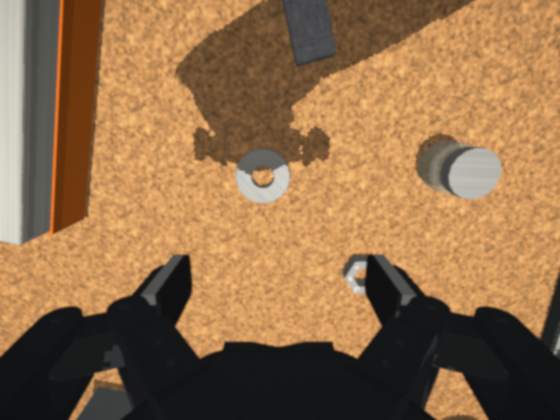

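```bash
python3 - <<'E'
from h import *
im,c=load("w12")
for lo in (100,120): quad(im,c,(225,140,305,215),.012,lo,satmax=60)
im2=im[140:215,225:305]; cv2.imwrite("pics/w12z.png",cv2.resize(im2,None,fx=6,fy=6))
E
```

```text
px [  11   11   54   52 1591] rect c [ 484.3 -396.5] size [55.7 57.5] ang 14.4 ell c [ 484.8 -396.3] ax [51.9 54.3]
px [  11   24   54   39 1193] rect c [ 491.7 -394.1] size [40.8 58. ] ang 18.1 ell c [ 489.  -395.1] ax [44.8 57. ]
```

View pics/w12z.png

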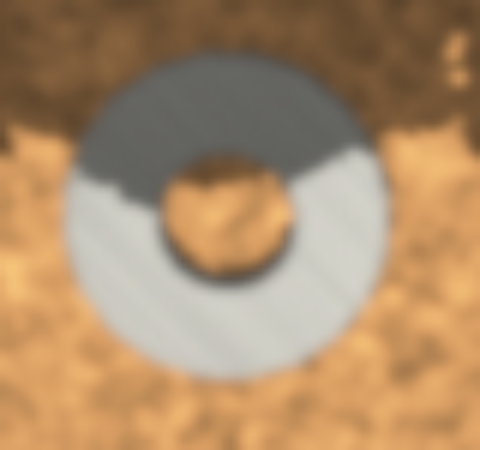

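```bash
python3 - <<'E'
from h import *
im,c=load("w12")
f=lambda u,v:ray(c,u/6+224.6,v/6+139.6,.012)
print(f(228,214), np.linalg.norm(f(66,214)-f(388,214)),np.linalg.norm(f(228,50)-f(228,380)))
p=f(228,214); rel(p[0],p[1],.06)
E
```

```text
[ 0.48232821 -0.39679966  0.012     ] 0.05791937806515135 0.05999983474943765
t16.45 pos [ 0.4921 -0.3746  0.2047] yaw(x-axis) -2.8884 z [ 0.  0. -1.] F [0.6 0.1 0.3] w 0.0851 j [-0.76  0.29  0.27  1.56  0.   -1.01]
tool shift [ 0.0151 -0.0191  0.1447]
```

Washer centre is (482.5, -396.8) mm; its measured diameter, 58–60, agrees. Moving above it.

{"api": "drive_tool", "payload": {"commands": [{"translation": [0.008,-0.01,0.03],"turn": [0,0,0],"fingers": 1},{"translation": [0.007,-0.009,0.035],"turn": [0,0,0],"fingers": 1},{"translation": [0,0,0.04],"turn": [0,0,0],"fingers": 1},{"translation": [0,0,0.035],"turn": [0,0,0],"fingers": 1},{"translation": [0,0,0],"turn": [0,0,0],"fingers": 1},{"translation": [0,0,0],"turn": [0,0,0],"fingers": 1}], "grip_force": 60}}

```text
time_s: 17.05
eef_pos: [0.4831, -0.3953, 0.0644]
eef_rot: [-0.0, -0.128, 0.992, 0.001]
wrist_force: [-0.7, -0.3, 0.9]
gripper_width: 0.0857
```

```bash
python3 - <<'E'
from h import *
rel(.4825,-.3968,.06)
im,c=grab("wrist","w13"); print(proj(c,(.4825,-.3968,.012)))
E
```

```text
t17.05 pos [ 0.4831 -0.3953  0.0644] yaw(x-axis) -2.8855 z [-0.001  0.001 -1.   ] F [-0.7 -0.3  0.9] w 0.0857 j [-0.79  0.34  0.06  1.29  0.   -1.05]
tool shift [ 0.001  -0.0013  0.0044]
[278.51082622 234.65362362]
```

View pics/w13.png

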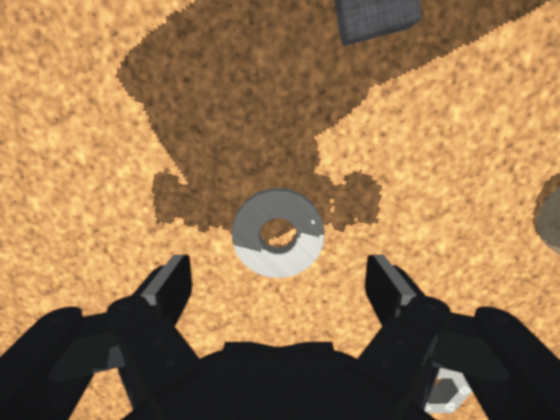

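The washer is centred at (278,233), where predicted. Lowering with a partial opening and watching the force.

{"api": "drive_tool", "payload": {"commands": [{"translation": [0.001,-0.001,0.02],"turn": [0,0,0],"fingers": 0.65},{"translation": [0,0,0.018],"turn": [0,0,0],"fingers": 0.65},{"translation": [0,0,0],"turn": [0,0,0],"fingers": 0.65},{"translation": [0,0,0],"turn": [0,0,0],"fingers": 0.65}]}}

```text
time_s: 17.5
eef_pos: [0.4835, -0.3991, 0.0289]
eef_rot: [0.001, -0.127, 0.992, -0.001]
wrist_force: [0.2, 0.5, 0.7]
gripper_width: 0.0705
```

{"api": "drive_tool", "payload": {"commands": [{"translation": [0,0,0.003],"turn": [0,0,0],"fingers": 0.65},{"translation": [0,0,0],"turn": [0,0,0],"fingers": 0.65}]}}

```text
time_s: 17.7
eef_pos: [0.4831, -0.399, 0.025]
eef_rot: [0.001, -0.127, 0.992, -0.001]
wrist_force: [-0.2, -0.1, -0.8]
gripper_width: 0.0703
```

{"api": "drive_tool", "payload": {"commands": [{"translation": [0,0,0.002],"turn": [0,0,0],"fingers": 0.65},{"translation": [0,0,0],"turn": [0,0,0],"fingers": 0.65}]}}

```text
time_s: 17.9
eef_pos: [0.4823, -0.3983, 0.0214]
eef_rot: [0.0, -0.127, 0.992, -0.0]
wrist_force: [-0.5, -0.4, 0.3]
gripper_width: 0.0704
```

```bash
python3 - <<'E'
from h import *
im,c=grab("wrist","w14")
E
```

```text
(no output)
```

View pics/w14.png

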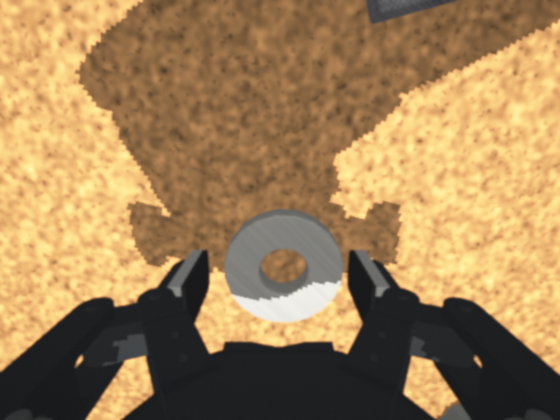

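The washer is about 2 mm to the right of the finger centre (284 against 278). Correcting and continuing down.

{"api": "drive_tool", "payload": {"commands": [{"translation": [0,0.002,0.003],"turn": [0,0,0],"fingers": 0.65},{"translation": [0,0,0],"turn": [0,0,0],"fingers": 0.65}]}}

```text
time_s: 18.15
eef_pos: [0.4813, -0.3958, 0.0176]
eef_rot: [-0.0, -0.127, 0.992, 0.001]
wrist_force: [-0.6, 0.6, 0.0]
gripper_width: 0.0704
```

{"api": "drive_tool", "payload": {"commands": [{"translation": [0,0,0.003],"turn": [0,0,0],"fingers": 0.65},{"translation": [0,0,0],"turn": [0,0,0],"fingers": 0.65}]}}

```text
time_s: 18.35
eef_pos: [0.4815, -0.396, 0.0147]
eef_rot: [-0.0, -0.127, 0.992, 0.0]
wrist_force: [-0.3, 0.6, -0.1]
gripper_width: 0.0705
```

{"api": "drive_tool", "payload": {"commands": [{"translation": [0,0,0],"turn": [0,0,0],"fingers": 0.3},{"translation": [0,0,0],"turn": [0,0,0],"fingers": 0},{"translation": [0,0,0],"turn": [0,0,0],"fingers": -1},{"translation": [0,0,0],"turn": [0,0,0],"fingers": -1},{"translation": [0,0,0],"turn": [0,0,0],"fingers": -1}]}}

```text
time_s: 18.85
eef_pos: [0.4826, -0.397, 0.0178]
eef_rot: [0.001, -0.127, 0.992, -0.001]
wrist_force: [-1.1, 0.9, 7.1]
gripper_width: 0.0569
```

{"api": "drive_tool", "payload": {"commands": [{"translation": [0,0,-0.01],"turn": [0,0,0],"fingers": -1},{"translation": [0,0,-0.02],"turn": [0,0,0],"fingers": -1},{"translation": [0,0,0],"turn": [0,0,0],"fingers": -1},{"translation": [0,0,0],"turn": [0,0,0],"fingers": -1}]}}

```text
time_s: 19.25
eef_pos: [0.4821, -0.3967, 0.0456]
eef_rot: [0.0, -0.127, 0.992, -0.0]
wrist_force: [0.6, 0.6, -2.1]
gripper_width: 0.0571
```

```bash
python3 - <<'E'
from h import *
rel(.5721,.0473,.2)
im,c=grab("wrist","w15")
E
```

```text
t19.25 pos [ 0.4821 -0.3967  0.0456] yaw(x-axis) -2.8875 z [ 0.001 -0.001 -1.   ] F [ 0.6  0.6 -2.1] w 0.0571 j [-0.8   0.35  0.04  1.25 -0.   -1.05]
tool shift [-0.1989  0.407  -0.1547]
```

View pics/w15.png

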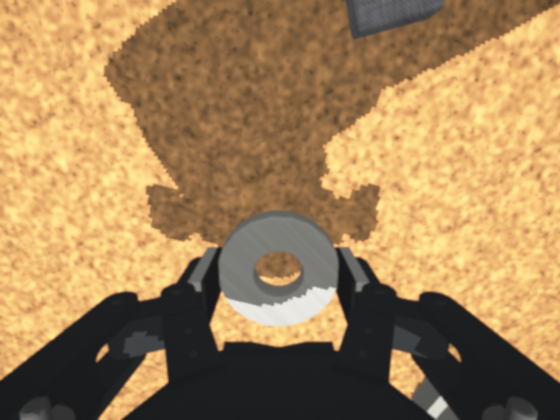

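The washer is held, its underside about flush with the tips. I need its centre relative to the TCP.

```bash
python3 - <<'E'
from h import *
im,c=load("w15"); d=np.load("w15.npz"); R=q2R(d["q"]); z=d["pos"][2]-.0058
a=im[195:340,205:350]; cv2.imwrite("pics/w15z.png",cv2.resize(a,None,fx=4,fy=4))
for uv in [(220,268),(338,268),(279,211),(278,326),(255,265),(302,265),(278,249)]:
    print(uv,np.round(R.T@(ray(c,*uv,z)-d["pos"])*1000,1))
E
```

```text
(220, 268) [  2.3 -29.4   5.8]
(338, 268) [ 2.3 26.9  5.8]
(279, 211) [30.8 -1.3  5.8]
(278, 326) [-30.3  -1.8   5.8]
(255, 265) [  3.9 -12.7   5.8]
(302, 265) [3.9 9.7 5.8]
(278, 249) [12.2 -1.7  5.8]
```

View pics/w15z.png

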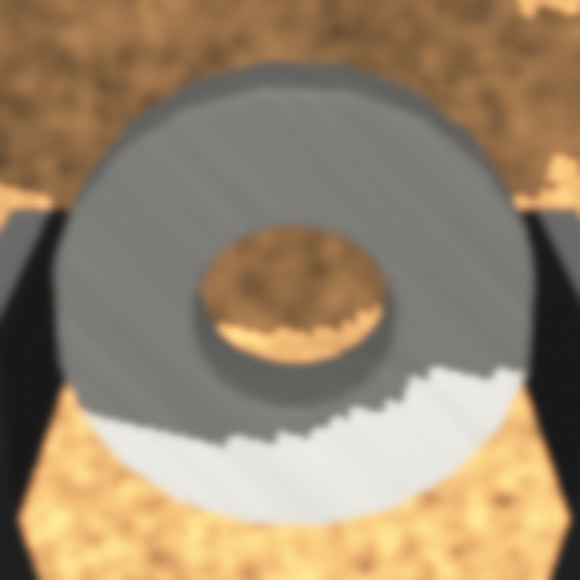

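{"api": "drive_tool", "payload": {"commands": [{"translation": [0,0,-0.04],"turn": [0,0,0],"fingers": -1},{"translation": [0,0,-0.04],"turn": [0,0,0],"fingers": -1},{"translation": [-0.02,0.04,-0.02],"turn": [0,0,0],"fingers": -1},{"translation": [-0.02,0.041,0],"turn": [0,0,0],"fingers": -1},{"translation": [-0.02,0.041,0],"turn": [0,0,0],"fingers": -1},{"translation": [-0.02,0.041,0],"turn": [0,0,0],"fingers": -1},{"translation": [-0.02,0.041,0],"turn": [0,0,0],"fingers": -1},{"translation": [-0.02,0.041,0],"turn": [0,0,0],"fingers": -1},{"translation": [-0.02,0.041,0],"turn": [0,0,0],"fingers": -1},{"translation": [-0.02,0.041,0],"turn": [0,0,0],"fingers": -1}]}}

```text
time_s: 20.3
eef_pos: [0.5537, -0.0377, 0.1438]
eef_rot: [-0.001, -0.127, 0.992, 0.0]
wrist_force: [1.4, -0.3, -1.6]
gripper_width: 0.057
```

{"api": "drive_tool", "payload": {"commands": [{"translation": [-0.02,0.041,0],"turn": [0,0,0],"fingers": -1},{"translation": [-0.018,0.038,0],"turn": [0,0,0],"fingers": -1},{"translation": [0,0,0],"turn": [0,0,0],"fingers": -1},{"translation": [0,0,0],"turn": [0,0,0],"fingers": -1}]}}

```text
time_s: 20.7
eef_pos: [0.5705, 0.0475, 0.1437]
eef_rot: [-0.001, -0.128, 0.992, -0.0]
wrist_force: [0.5, -0.0, -2.2]
gripper_width: 0.0569
```

```bash
python3 - <<'E'
from h import *
rel(.5715,.0475,.11)
E
```

```text
t20.70 pos [0.5705 0.0475 0.1437] yaw(x-axis) -2.8848 z [-0.003 -0.001 -1.   ] F [ 0.5 -0.  -2.2] w 0.0569 j [-0.03  0.18  0.02  1.42 -0.   -0.29]
tool shift [-0.0011 -0.0002  0.0337]
```

```bash
python3 - <<'E'
from h import *
im,c=grab("wrist","w16")
a=im[150:350,180:380]; cv2.imwrite("pics/w16z.png",cv2.resize(a,None,fx=3,fy=3))
E
```

```text
(no output)
```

View pics/w16z.png

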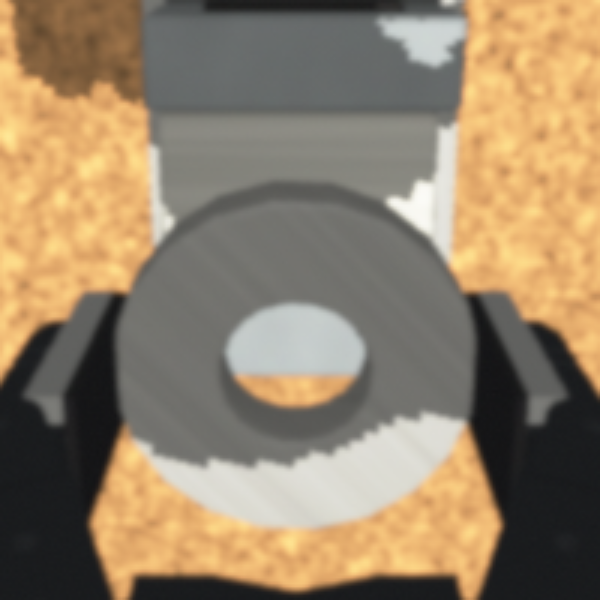

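Laterally the washer hole (column 295) matches the block centre (column 298). Lowering to just above the stud.

{"api": "drive_tool", "payload": {"commands": [{"translation": [-0.001,0,0.02],"turn": [0,0,0],"fingers": -1},{"translation": [0,0,0],"turn": [0,0,0],"fingers": -1},{"translation": [0,0,0],"turn": [0,0,0],"fingers": -1}]}}

```text
time_s: 21.05
eef_pos: [0.5713, 0.0454, 0.1244]
eef_rot: [-0.001, -0.126, 0.992, 0.0]
wrist_force: [-0.2, 0.7, -1.8]
gripper_width: 0.0572
```

```bash
python3 - <<'E'
from h import *
rel(.5715,.0475,.12)
im,c=grab("wrist","w17")
a=im[150:350,180:380]; cv2.imwrite("pics/w17z.png",cv2.resize(a,None,fx=3,fy=3))
E
```

```text
t21.05 pos [0.5713 0.0454 0.1244] yaw(x-axis) -2.8894 z [-0.003 -0.    -1.   ] F [-0.2  0.7 -1.8] w 0.0572 j [-0.04  0.18 -0.01  1.38 -0.   -0.29]
tool shift [-0.0008  0.002   0.0044]
```

View pics/w17z.png

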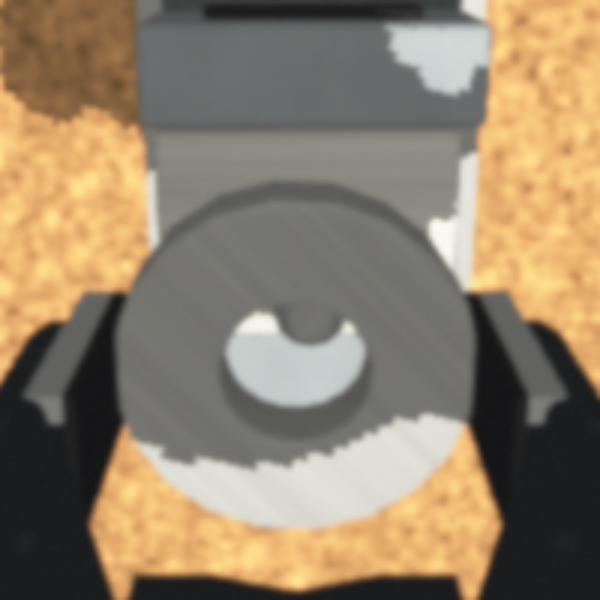

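The stud shows through the hole at (310,322), 2.5 mm to the right. Correcting.

{"api": "drive_tool", "payload": {"commands": [{"translation": [-0.0005,0.0025,0.005],"turn": [0,0,0],"fingers": -1},{"translation": [0,0,0],"turn": [0,0,0],"fingers": -1},{"translation": [0,0,0],"turn": [0,0,0],"fingers": -1}]}}

```text
time_s: 21.4
eef_pos: [0.5722, 0.0492, 0.1205]
eef_rot: [0.0, -0.127, 0.992, -0.0]
wrist_force: [0.8, 0.5, -1.0]
gripper_width: 0.0575
```

```bash
python3 - <<'E'
from h import *
rel(.5715,.0475,.12)
im,c=grab("wrist","w18")
a=im[150:350,180:380]; cv2.imwrite("pics/w18z.png",cv2.resize(a,None,fx=3,fy=3))
E
```

```text
t21.40 pos [0.5722 0.0492 0.1205] yaw(x-axis) -2.8874 z [ 0. -0. -1.] F [ 0.8  0.5 -1. ] w 0.0575 j [-0.03  0.19 -0.01  1.37 -0.   -0.29]
tool shift [ 0.0011 -0.0015  0.0005]
```

View pics/w18z.png

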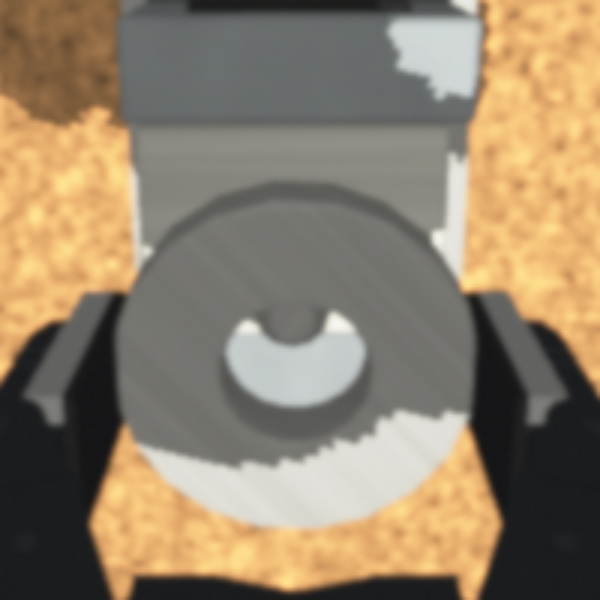

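```bash
python3 - <<'E'
from h import *
im,c=load("w18"); d=np.load("w18.npz"); R=q2R(d["q"])
P=ray(c,292/3+180,345/3+150,.094); print(P, "stud far edge in tool",(R.T@(P-d["pos"])*1000).round(1),"-> stud centre tool x",(R.T@(P-d["pos"]))[0]*1000+7)
E
```

```text
[0.57927999 0.04884892 0.094     ] stud far edge in tool [-6.8 -2.1 26.5] -> stud centre tool x 0.1910972445487511
```

The stud is within about 1 mm of the hole centre in both directions, with 5 mm of clearance. Lowering onto the block.

{"api": "drive_tool", "payload": {"commands": [{"translation": [0.001,0,0.01],"turn": [0,0,0],"fingers": -1},{"translation": [0,0,0.015],"turn": [0,0,0],"fingers": -1},{"translation": [0,0,0.015],"turn": [0,0,0],"fingers": -1},{"translation": [0,0,0.004],"turn": [0,0,0],"fingers": -1},{"translation": [0,0,0],"turn": [0,0,0],"fingers": -1},{"translation": [0,0,0],"turn": [0,0,0],"fingers": -1}]}}

```text
time_s: 22.05
eef_pos: [0.5711, 0.0489, 0.0761]
eef_rot: [-0.0, -0.127, 0.992, 0.0]
wrist_force: [-0.0, 0.5, -1.7]
gripper_width: 0.0573
```

{"api": "drive_tool", "payload": {"commands": [{"translation": [0,0,0.002],"turn": [0,0,0],"fingers": -1},{"translation": [0,0,0],"turn": [0,0,0],"fingers": -1}]}}

```text
time_s: 22.25
eef_pos: [0.5716, 0.0489, 0.0748]
eef_rot: [0.001, -0.127, 0.992, -0.0]
wrist_force: [0.3, 0.5, -1.8]
gripper_width: 0.0569
```

{"api": "drive_tool", "payload": {"commands": [{"translation": [0,0,0.002],"turn": [0,0,0],"fingers": -1},{"translation": [0,0,0],"turn": [0,0,0],"fingers": -1}]}}

```text
time_s: 22.45
eef_pos: [0.5712, 0.049, 0.0723]
eef_rot: [0.0, -0.127, 0.992, -0.0]
wrist_force: [-0.4, -0.0, -2.1]
gripper_width: 0.057
```

{"api": "drive_tool", "payload": {"commands": [{"translation": [0,0,0.001],"turn": [0,0,0],"fingers": -1},{"translation": [0,0,0],"turn": [0,0,0],"fingers": -1}]}}

```text
time_s: 22.65
eef_pos: [0.5713, 0.0489, 0.0718]
eef_rot: [0.0, -0.127, 0.992, -0.0]
wrist_force: [-0.7, -0.3, 0.3]
gripper_width: 0.0572
```

{"api": "drive_tool", "payload": {"commands": [{"translation": [0,0,0],"turn": [0,0,0],"fingers": 0.5},{"translation": [0,0,0],"turn": [0,0,0],"fingers": 0.7},{"translation": [0,0,0],"turn": [0,0,0],"fingers": 0.8},{"translation": [0,0,-0.02],"turn": [0,0,0],"fingers": 0.8},{"translation": [0,0,-0.04],"turn": [0,0,0],"fingers": 0.8},{"translation": [0,0,-0.04],"turn": [0,0,0],"fingers": 1},{"translation": [-0.03,0,-0.03],"turn": [0,0,0],"fingers": 1},{"translation": [-0.02,0,0],"turn": [0,0,0],"fingers": 1},{"translation": [0,0,0],"turn": [0,0,0],"fingers": 1},{"translation": [0,0,0],"turn": [0,0,0],"fingers": 1}]}}

```text
time_s: 23.65
eef_pos: [0.619, 0.0615, 0.2005]
eef_rot: [-0.001, -0.127, 0.992, 0.0]
wrist_force: [-0.2, -0.8, -0.5]
gripper_width: 0.0853
```

```bash
python3 - <<'E'
from h import *
im,c=grab("wrist","w19")
rel(.59,.244,.2)
p=proj(c,(.572,.048,.05)).astype(int)
a=im[p[1]-75:p[1]+65,p[0]-75:p[0]+75]
cv2.imwrite("pics/w19z.png",cv2.resize(a,None,fx=4,fy=4,interpolation=cv2.INTER_CUBIC))
E
```

```text
t23.70 pos [0.6185 0.0614 0.2002] yaw(x-axis) -2.8874 z [-0.003 -0.    -1.   ] F [ 0.3 -0.   0.2] w 0.0855 j [-0.01  0.3   0.28  1.55 -0.   -0.26]
tool shift [-0.0184  0.1839  0.0002]
```

View pics/w19z.png

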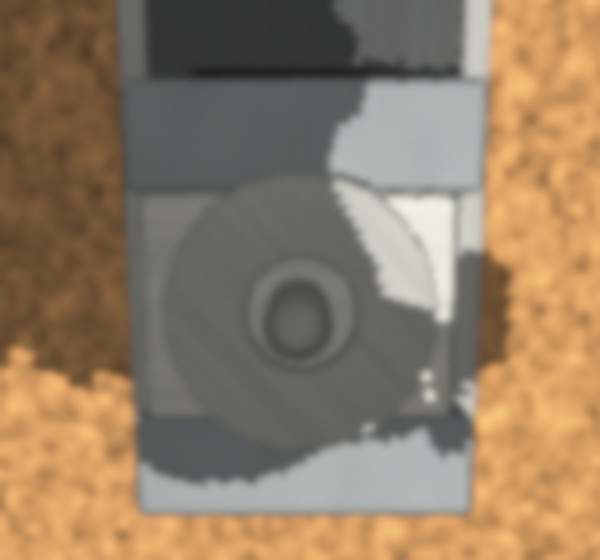

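The washer lies flat on the block, around the stud. Now the sleeve.

{"api": "drive_tool", "payload": {"commands": [{"translation": [-0.003,0.037,0],"turn": [0,0,0],"fingers": 1},{"translation": [-0.003,0.037,0],"turn": [0,0,0],"fingers": 1},{"translation": [-0.003,0.037,0],"turn": [0,0,0],"fingers": 1},{"translation": [-0.003,0.037,0],"turn": [0,0,0],"fingers": 1},{"translation": [-0.003,0.037,0],"turn": [0,0,0],"fingers": 1},{"translation": [0,0,0],"turn": [0,0,0],"fingers": 1},{"translation": [0,0,0],"turn": [0,0,0],"fingers": 1}]}}

```text
time_s: 24.4
eef_pos: [0.5861, 0.2446, 0.2004]
eef_rot: [-0.001, -0.128, 0.992, -0.001]
wrist_force: [-0.1, -0.4, 0.5]
gripper_width: 0.0853
```

```bash
python3 - <<'E'
from h import *
st()
im,c=grab("wrist","w20"); print(proj(c,(.586,.245,.02)))
E
```

```text
t24.40 pos [0.5861 0.2446 0.2004] yaw(x-axis) -2.8856 z [-0.002 -0.001 -1.   ] F [-0.1 -0.4  0.5] w 0.0853 j [ 0.29  0.34  0.33  1.56 -0.    0.03]
[280.08342089 191.00461126]
```

View pics/w20.png

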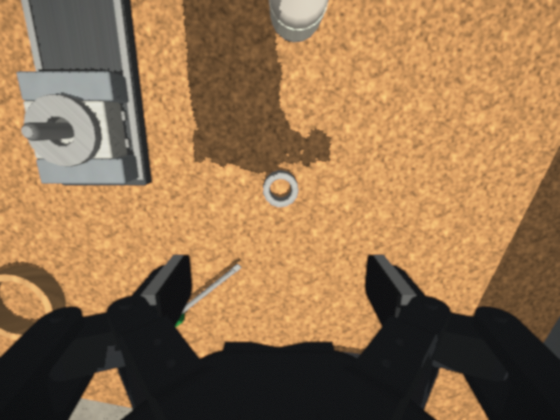

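```bash
python3 - <<'E'
from h import *
im,c=load("w20")
cv2.imwrite("pics/w20z.png",cv2.resize(im[160:220,250:310],None,fx=8,fy=8,interpolation=cv2.INTER_CUBIC))
quad(im,c,(250,160,310,220),.02,80,satmax=50)
E
```

```text
px [ 14  11  34  36 621] rect c [583.6 244.8] size [37.6 34.8] ang 14.6 ell c [583.5 244.4] ax [34.8 37.6]
```

View pics/w20z.png

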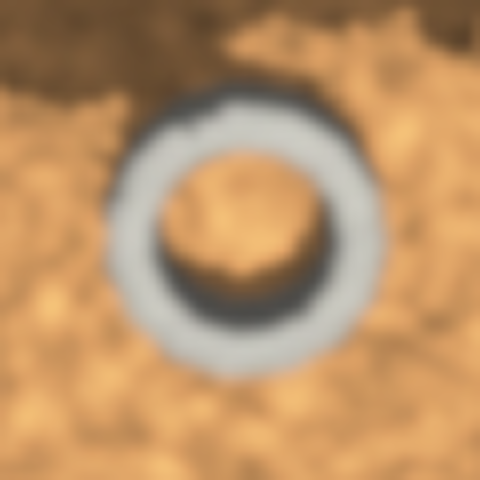

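```bash
python3 - <<'E'
from h import *
im,c=load("w20")
P=ray(c,280.3,189.4,.02); print(P); rel(P[0],P[1],.06)
E
```

```text
[0.58427104 0.24478019 0.02      ]
t24.45 pos [0.5866 0.2438 0.2006] yaw(x-axis) -2.8871 z [-0.002 -0.001 -1.   ] F [ 0.6  0.4 -0.2] w 0.0853 j [ 0.29  0.34  0.33  1.56 -0.    0.03]
tool shift [0.0017 0.0017 0.1406]
```

{"api": "drive_tool", "payload": {"commands": [{"translation": [0.002,0.003,0.04],"turn": [0,0,0],"fingers": 0.5},{"translation": [0,0,0.04],"turn": [0,0,0],"fingers": 0.5},{"translation": [0,0,0.04],"turn": [0,0,0],"fingers": 0.5},{"translation": [0,0,0.02],"turn": [0,0,0],"fingers": 0.5},{"translation": [0,0,0],"turn": [0,0,0],"fingers": 0.5},{"translation": [0,0,0],"turn": [0,0,0],"fingers": 0.5}]}}

```text
time_s: 25.05
eef_pos: [0.5848, 0.2454, 0.0614]
eef_rot: [-0.0, -0.126, 0.992, -0.0]
wrist_force: [0.3, -0.1, 1.1]
gripper_width: 0.0643
```

```bash
python3 - <<'E'
from h import *
st()
im,c=grab("wrist","w21")
E
```

```text
t25.05 pos [0.5848 0.2454 0.0614] yaw(x-axis) -2.8892 z [-0.001 -0.    -1.   ] F [ 0.3 -0.1  1.1] w 0.0643 j [ 0.29  0.37  0.09  1.29 -0.    0.04]
```

View pics/w21.png

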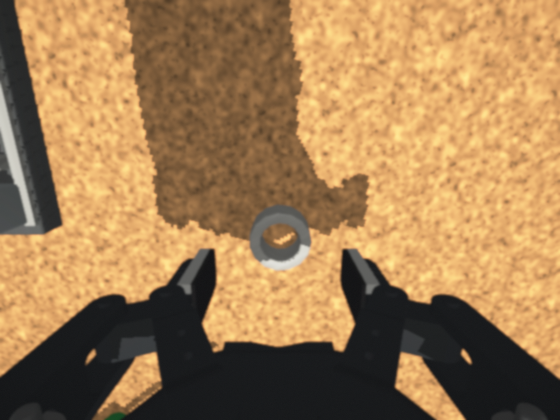

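Sleeve at (280,238), between the fingers. Descending.

{"api": "drive_tool", "payload": {"commands": [{"translation": [0,0.0005,0.015],"turn": [0,0,0],"fingers": 0.4},{"translation": [0,0,0.012],"turn": [0,0,0],"fingers": 0.4},{"translation": [0,0,0.01],"turn": [0,0,0],"fingers": 0.3},{"translation": [0,0,0],"turn": [0,0,0],"fingers": 0.2},{"translation": [0,0,0],"turn": [0,0,0],"fingers": 0.1}]}}

```text
time_s: 25.6
eef_pos: [0.5841, 0.2472, 0.0235]
eef_rot: [-0.001, -0.127, 0.992, -0.0]
wrist_force: [-0.4, 0.1, -0.2]
gripper_width: 0.0471
```

```bash
python3 - <<'E'
from h import *
st()
im,c=grab("wrist","w22")
E
```

```text
t25.60 pos [0.5841 0.2472 0.0235] yaw(x-axis) -2.8872 z [-0.002 -0.    -1.   ] F [-0.4  0.1 -0.2] w 0.0471 j [ 0.29  0.4   0.05  1.22 -0.    0.04]
```

View pics/w22.png

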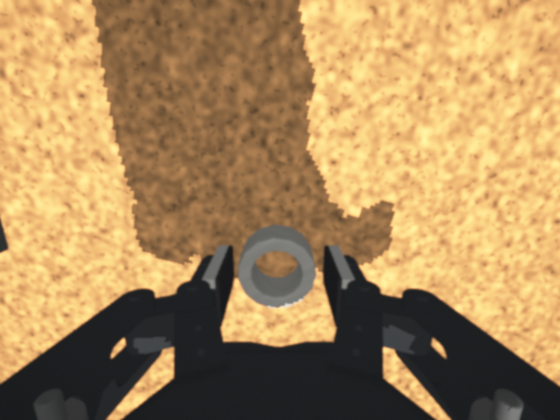

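{"api": "drive_tool", "payload": {"commands": [{"translation": [0,0,-0.002],"turn": [0,0,0],"fingers": 0.1},{"translation": [0,0,0],"turn": [0,0,0],"fingers": -0.5},{"translation": [0,0,0],"turn": [0,0,0],"fingers": -1},{"translation": [0,0,0],"turn": [0,0,0],"fingers": -1},{"translation": [0,0,0],"turn": [0,0,0],"fingers": -1}]}}

```text
time_s: 26.15
eef_pos: [0.5858, 0.2476, 0.028]
eef_rot: [0.001, -0.127, 0.992, 0.0]
wrist_force: [-0.6, 0.3, 5.6]
gripper_width: 0.0355
```

{"api": "drive_tool", "payload": {"commands": [{"translation": [0,0,-0.02],"turn": [0,0,0],"fingers": -1},{"translation": [0,0,-0.04],"turn": [0,0,0],"fingers": -1},{"translation": [0,0,-0.04],"turn": [0,0,0],"fingers": -1},{"translation": [0,0,-0.035],"turn": [0,0,0],"fingers": -1},{"translation": [0,0,0],"turn": [0,0,0],"fingers": -1}]}}

```text
time_s: 26.65
eef_pos: [0.588, 0.2482, 0.1683]
eef_rot: [0.006, -0.127, 0.992, 0.001]
wrist_force: [0.1, -0.3, 0.5]
gripper_width: 0.0357
```

```bash
python3 - <<'E'
from h import *
rel(.5717,.0485,.16)
im,c=grab("wrist","w23")
cv2.imwrite("pics/w23z.png",cv2.resize(im[200:330,210:350],None,fx=4,fy=4))
E
```

```text
t26.65 pos [0.588  0.2482 0.1683] yaw(x-axis) -2.8874 z [ 0.011  0.003 -1.   ] F [ 0.1 -0.3  0.5] w 0.0357 j [ 0.29  0.33  0.25  1.48 -0.    0.04]
tool shift [ 0.0661 -0.1892  0.0074]
```

View pics/w23z.png

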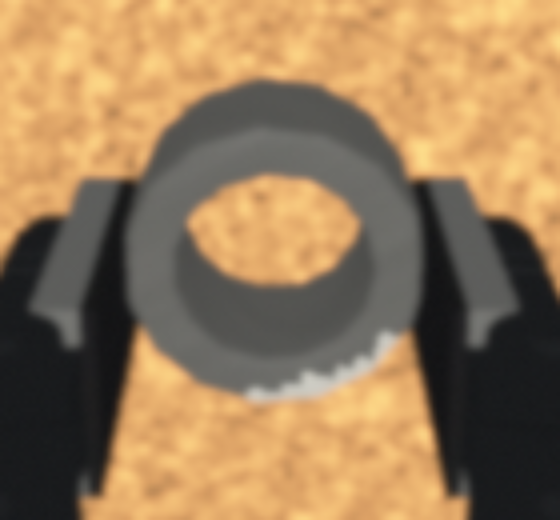

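{"api": "drive_tool", "payload": {"commands": [{"translation": [0.013,-0.038,0.001],"turn": [0,0,0],"fingers": -1},{"translation": [0.013,-0.038,0.001],"turn": [0,0,0],"fingers": -1},{"translation": [0.013,-0.038,0.001],"turn": [0,0,0],"fingers": -1},{"translation": [0.013,-0.038,0.001],"turn": [0,0,0],"fingers": -1},{"translation": [0.013,-0.038,0.001],"turn": [0,0,0],"fingers": -1},{"translation": [0,0,0.02],"turn": [0,0,0],"fingers": -1},{"translation": [0,0,0.01],"turn": [0,0,0],"fingers": -1},{"translation": [0,0,0],"turn": [0,0,0],"fingers": -1},{"translation": [0,0,0],"turn": [0,0,0],"fingers": -1}]}}

```text
time_s: 27.6
eef_pos: [0.5686, 0.0478, 0.1251]
eef_rot: [-0.001, -0.127, 0.992, 0.0]
wrist_force: [-0.5, 0.6, -1.5]
gripper_width: 0.0358
```

```bash
python3 - <<'E'
from h import *
rel(.5717,.0485,.133)
im,c=grab("wrist","w24")
cv2.imwrite("pics/w24z.png",cv2.resize(im[150:330,190:370],None,fx=3.3,fy=3.3))
E
```

```text
t27.60 pos [0.5686 0.0478 0.1251] yaw(x-axis) -2.8861 z [-0.003  0.    -1.   ] F [-0.5  0.6 -1.5] w 0.0358 j [-0.03  0.18 -0.01  1.38  0.   -0.29]
tool shift [-0.0032 -0.0001 -0.0079]
```

View pics/w24z.png

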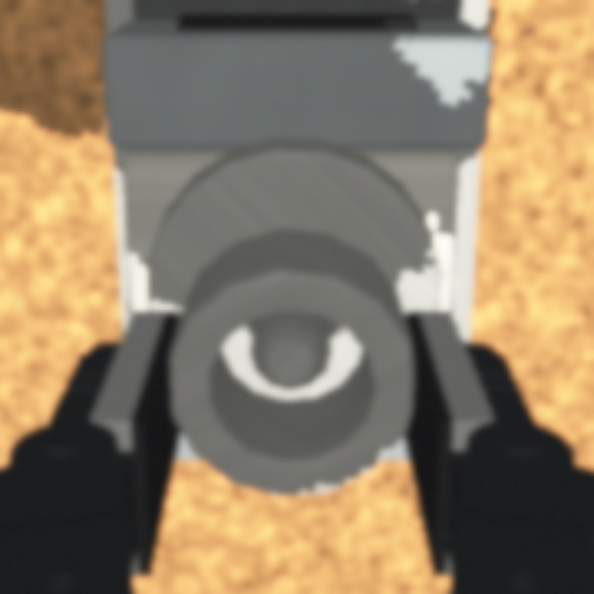

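The stud is centred laterally in the bore (290) but about 3 mm towards the fixed jaw, which agrees with the TCP reading. Correcting and lowering.

{"api": "drive_tool", "payload": {"commands": [{"translation": [-0.003,0,0],"turn": [0,0,0],"fingers": -1},{"translation": [0,0,0],"turn": [0,0,0],"fingers": -1},{"translation": [0,0,0.01],"turn": [0,0,0],"fingers": -1},{"translation": [0,0,0.01],"turn": [0,0,0],"fingers": -1},{"translation": [0,0,0.006],"turn": [0,0,0],"fingers": -1},{"translation": [0,0,0],"turn": [0,0,0],"fingers": -1},{"translation": [0,0,0],"turn": [0,0,0],"fingers": -1}]}}

```text
time_s: 28.35
eef_pos: [0.572, 0.0477, 0.0997]
eef_rot: [-0.001, -0.127, 0.992, 0.0]
wrist_force: [-1.2, -0.0, -0.4]
gripper_width: 0.0359
```

```bash
python3 - <<'E'
from h import *
st()
im,c=grab("wrist","w25")
cv2.imwrite("pics/w25z.png",cv2.resize(im[150:330,190:370],None,fx=3.3,fy=3.3))
E
```

```text
t28.35 pos [0.572  0.0477 0.0997] yaw(x-axis) -2.8875 z [-0.001  0.    -1.   ] F [-1.2 -0.  -0.4] w 0.0359 j [-0.03  0.2  -0.04  1.33 -0.   -0.29]
```

View pics/w25z.png

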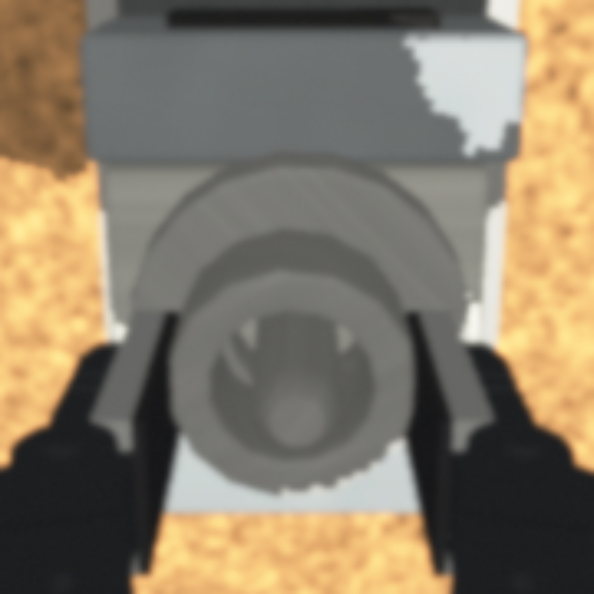

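The stud is inside the bore. Lowering until contact.

{"api": "drive_tool", "payload": {"commands": [{"translation": [0,0,0.003],"turn": [0,0,0],"fingers": -1},{"translation": [0,0,0.001],"turn": [0,0,0],"fingers": -1},{"translation": [0,0,0],"turn": [0,0,0],"fingers": -1}]}}

```text
time_s: 28.7
eef_pos: [0.5725, 0.0477, 0.0963]
eef_rot: [-0.0, -0.127, 0.992, 0.0]
wrist_force: [0.3, -0.7, -0.2]
gripper_width: 0.0353
```

{"api": "drive_tool", "payload": {"commands": [{"translation": [0,0,0.001],"turn": [0,0,0],"fingers": -1},{"translation": [0,0,0.001],"turn": [0,0,0],"fingers": -1},{"translation": [0,0,0],"turn": [0,0,0],"fingers": -1}]}}

```text
time_s: 29.0
eef_pos: [0.5724, 0.0477, 0.0941]
eef_rot: [-0.0, -0.127, 0.992, 0.0]
wrist_force: [1.0, -0.1, -0.8]
gripper_width: 0.0358
```

{"api": "drive_tool", "payload": {"commands": [{"translation": [0,0,0.001],"turn": [0,0,0],"fingers": -1},{"translation": [0,0,0],"turn": [0,0,0],"fingers": -1}]}}

```text
time_s: 29.2
eef_pos: [0.5725, 0.0477, 0.094]
eef_rot: [0.0, -0.127, 0.992, -0.0]
wrist_force: [-2.1, 0.2, 2.5]
gripper_width: 0.0353
```

Contact. Releasing.

{"api": "drive_tool", "payload": {"commands": [{"translation": [0,0,0],"turn": [0,0,0],"fingers": 0},{"translation": [0,0,0],"turn": [0,0,0],"fingers": 0.2},{"translation": [0,0,0],"turn": [0,0,0],"fingers": 0.4},{"translation": [0,0,-0.02],"turn": [0,0,0],"fingers": 0.6},{"translation": [0,0,-0.04],"turn": [0,0,0],"fingers": 1},{"translation": [0,0,-0.04],"turn": [0,0,0],"fingers": 1},{"translation": [-0.04,0,-0.01],"turn": [0,0,0],"fingers": 1},{"translation": [-0.01,0,0],"turn": [0,0,0],"fingers": 1},{"translation": [0,0,0],"turn": [0,0,0],"fingers": 1},{"translation": [0,0,0],"turn": [0,0,0],"fingers": 1}]}}

```text
time_s: 30.2
eef_pos: [0.6203, 0.0603, 0.2025]
eef_rot: [-0.001, -0.127, 0.992, 0.0]
wrist_force: [-0.2, -0.9, -0.5]
gripper_width: 0.0857
```

```bash
python3 - <<'E'
from h import *
im,c=grab("wrist","w26")
rel(.59,-.245,.2)
p=proj(c,(.572,.048,.05)).astype(int)
a=im[p[1]-75:p[1]+65,p[0]-75:p[0]+75]
cv2.imwrite("pics/w26z.png",cv2.resize(a,None,fx=4,fy=4,interpolation=cv2.INTER_CUBIC))
E
```

```text
t30.25 pos [0.62   0.0602 0.2026] yaw(x-axis) -2.8874 z [-0.002 -0.    -1.   ] F [-0.3 -0.1 -0.7] w 0.0856 j [-0.01  0.3   0.29  1.56 -0.   -0.26]
tool shift [ 0.1057 -0.2879  0.0027]
```

View pics/w26z.png

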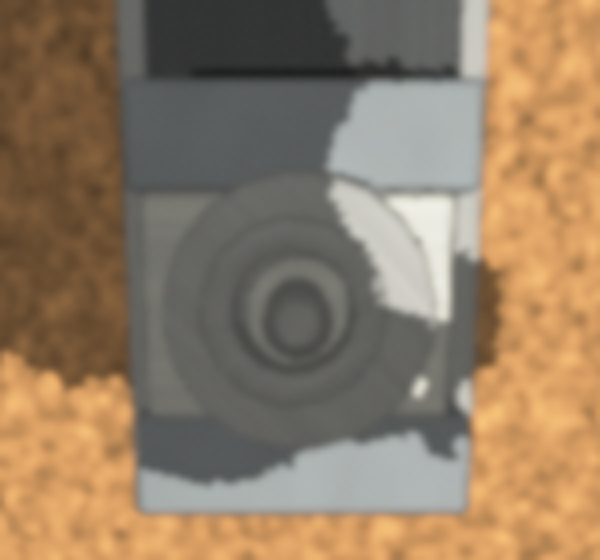

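The sleeve is seated concentrically on the washer. Now the collar.

{"api": "drive_tool", "payload": {"commands": [{"translation": [0.013,-0.036,0],"turn": [0,0,0],"fingers": 1},{"translation": [0.013,-0.036,0],"turn": [0,0,0],"fingers": 1},{"translation": [0.013,-0.036,0],"turn": [0,0,0],"fingers": 1},{"translation": [0.013,-0.036,0],"turn": [0,0,0],"fingers": 1},{"translation": [0.013,-0.036,0],"turn": [0,0,0],"fingers": 1},{"translation": [0.013,-0.036,0],"turn": [0,0,0],"fingers": 1},{"translation": [0.013,-0.036,0],"turn": [0,0,0],"fingers": 1},{"translation": [0.013,-0.036,0],"turn": [0,0,0],"fingers": 1},{"translation": [0,0,0],"turn": [0,0,0],"fingers": 1},{"translation": [0,0,0],"turn": [0,0,0],"fingers": 1}]}}

```text
time_s: 31.25
eef_pos: [0.5914, -0.2451, 0.2028]
eef_rot: [-0.001, -0.126, 0.992, 0.001]
wrist_force: [-1.0, 0.1, 0.5]
gripper_width: 0.0851
```

```bash
python3 - <<'E'
from h import *
st()
im,c=grab("wrist","w27"); p=proj(c,(.572,-.248,.016)).astype(int); print(p)
a=im[p[1]-40:p[1]+40,p[0]-40:p[0]+40]
cv2.imwrite("pics/w27z.png",cv2.resize(a,None,fx=7,fy=7,interpolation=cv2.INTER_CUBIC)); print(p-40)
E
```

```text
t31.25 pos [ 0.5914 -0.2451  0.2028] yaw(x-axis) -2.8896 z [-0.001  0.001 -1.   ] F [-1.   0.1  0.5] w 0.0851 j [-0.5   0.35  0.35  1.57  0.   -0.75]
[281 171]
[241 131]
```

View pics/w27z.png

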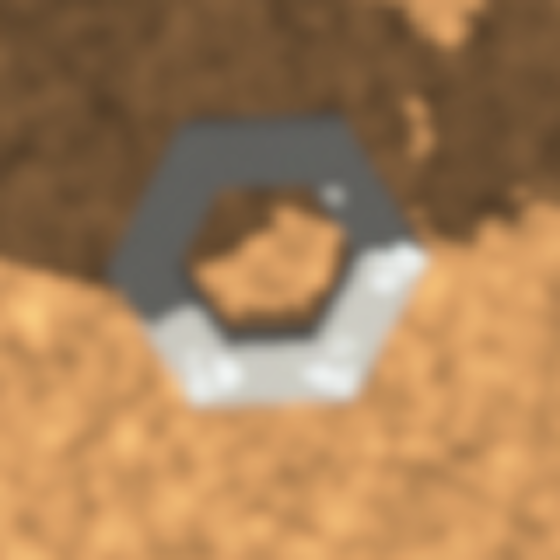

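View pics/w27.png

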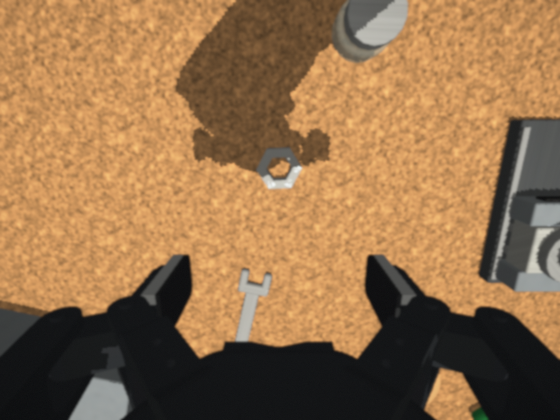

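```bash
python3 - <<'E'
from h import *
im,c=load("w27")
Q=np.array([ray(c,u/7+240.6,v/7+130.6,.016)[:2]*1000 for u,v in [(190,120),(340,120),(425,255),(355,400),(195,405),(108,272)]])
print("c",Q.mean(0)); m=[(Q[i]+Q[(i+1)%6])/2 for i in range(6)]
for i in range(3):
    d=m[i+3]-m[i]; e=Q[(i+1)%6]-Q[i]; e2=Q[(i+4)%6]-Q[i+3]
    print(i,"AF",np.linalg.norm(d),"norm dir",np.degrees(np.arctan2(d[1],d[0])),"edge+90",np.degrees(np.arctan2(e[1],e[0]))+90,np.degrees(np.arctan2(e2[1],e2[0]))+90, "AC",np.linalg.norm(Q[i]-Q[i+3]))
st(); s,R=st(); print("tool y dir",np.degrees(np.arctan2(R[1,1],R[0,1])))
E
```

```text
c [ 569.39506409 -251.0763037 ]
0 AF 42.59689014187526 norm dir 16.489254338742526 edge+90 194.40125063998806 16.21280915302357 AC 48.965268892562285
1 AF 41.50112525204562 norm dir -42.34741394160486 edge+90 137.46014659800593 -43.35206520189766 AC 48.15454887868619
2 AF 41.31850003861559 norm dir -104.25275220712624 edge+90 79.69869733944518 255.2404076767839 AC 47.71813363578362
t31.30 pos [ 0.5918 -0.2442  0.203 ] yaw(x-axis) -2.8880 z [-0.001  0.001 -1.   ] F [-0.4  0.5  0. ] w 0.0855 j [-0.5   0.35  0.35  1.57  0.   -0.75]
t31.30 pos [ 0.5918 -0.2442  0.203 ] yaw(x-axis) -2.8880 z [-0.001  0.001 -1.   ] F [-0.4  0.5  0. ] w 0.0855 j [-0.5   0.35  0.35  1.57  0.   -0.75]
tool y dir 104.52831434138365
```

The collar's centre is (569.4, -251.1), with flat normals at 16.5° + 60°k and sizes that agree (42 and 48). Turning the tool by -28° to grip across flats.

{"api": "drive_tool", "payload": {"commands": [{"translation": [0,0,0.02],"turn": [0,0,0.122],"fingers": 1},{"translation": [0,0,0.02],"turn": [0,0,0.122],"fingers": 1},{"translation": [0,0,0.02],"turn": [0,0,0.122],"fingers": 1},{"translation": [0,0,0.02],"turn": [0,0,0.123],"fingers": 1},{"translation": [0,0,0],"turn": [0,0,0],"fingers": 1},{"translation": [0,0,0],"turn": [0,0,0],"fingers": 1}]}}

```text
time_s: 31.9
eef_pos: [0.5924, -0.243, 0.1232]
eef_rot: [-0.001, 0.115, 0.993, 0.0]
wrist_force: [-0.4, -0.2, 0.5]
gripper_width: 0.0855
```

```bash
python3 - <<'E'
from h import *
rel(.5694,-.2510,.06,2.906)
E
```

```text
t31.90 pos [ 0.5924 -0.243   0.1232] yaw(x-axis) 2.9110 z [-0.001  0.001 -1.   ] F [-0.4 -0.2  0.5] w 0.0855 j [-0.49  0.36  0.2   1.41  0.   -0.26]
tool shift [ 0.0204 -0.013   0.0632]
turn z (tool, down) 0.005
```

{"api": "drive_tool", "payload": {"commands": [{"translation": [0.02,-0.012,0.02],"turn": [0,0,0.005],"fingers": 0.7},{"translation": [0,0,0.02],"turn": [0,0,0],"fingers": 0.6},{"translation": [0,0,0.022],"turn": [0,0,0],"fingers": 0.5},{"translation": [0,0,0],"turn": [0,0,0],"fingers": 0.5},{"translation": [0,0,0],"turn": [0,0,0],"fingers": 0.5}]}}

```text
time_s: 32.4
eef_pos: [0.571, -0.2515, 0.0627]
eef_rot: [0.001, 0.119, 0.993, -0.0]
wrist_force: [-0.1, -0.6, 0.1]
gripper_width: 0.0639
```

```bash
python3 - <<'E'
from h import *
rel(.5694,-.2510,.06,2.906)
im,c=grab("wrist","w28"); print(proj(c,(.5694,-.2510,.016)))
E
```

```text
t32.40 pos [ 0.571  -0.2515  0.0627] yaw(x-axis) 2.9034 z [ 0.001 -0.001 -1.   ] F [-0.1 -0.6  0.1] w 0.0639 j [-0.52  0.34  0.06  1.28  0.   -0.28]
tool shift [0.0016 0.0001 0.0027]
turn z (tool, down) -0.0026
[279.75077185 236.02668551]
```

View pics/w28.png

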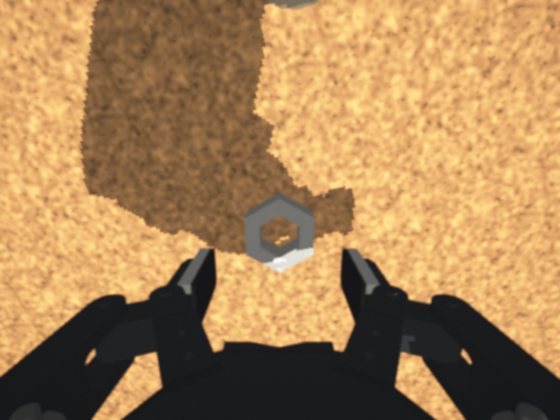

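The collar's flats are parallel to the pads; its centre is at (279,233). Descending.

{"api": "drive_tool", "payload": {"commands": [{"translation": [0.002,0.0005,0.015],"turn": [0,0,0],"fingers": 0.4},{"translation": [0,0,0.012],"turn": [0,0,0],"fingers": 0.35},{"translation": [0,0,0.006],"turn": [0,0,0],"fingers": 0.3},{"translation": [0,0,0],"turn": [0,0,0],"fingers": 0.25},{"translation": [0,0,0],"turn": [0,0,0],"fingers": 0.25}]}}

```text
time_s: 32.95
eef_pos: [0.5683, -0.2505, 0.0278]
eef_rot: [-0.0, 0.12, 0.993, 0.0]
wrist_force: [0.4, 0.3, -0.5]
gripper_width: 0.0536
```

```bash
python3 - <<'E'
from h import *
st()
im,c=grab("wrist","w29")
E
```

```text
t32.95 pos [ 0.5683 -0.2505  0.0278] yaw(x-axis) 2.9019 z [-0.001  0.    -1.   ] F [ 0.4  0.3 -0.5] w 0.0536 j [-0.52  0.36  0.01  1.22 -0.   -0.28]
```

View pics/w29.png

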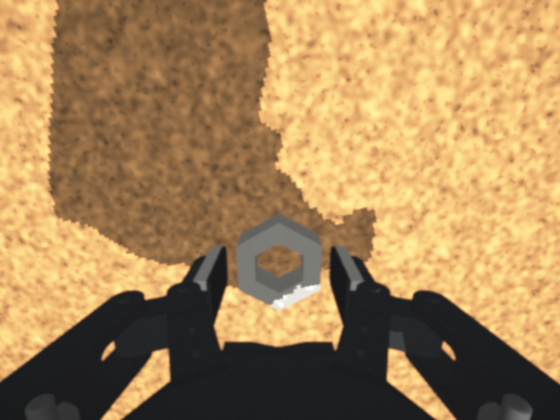

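{"api": "drive_tool", "payload": {"commands": [{"translation": [0,0,-0.0005],"turn": [0,0,0],"fingers": 0},{"translation": [0,0,0],"turn": [0,0,0],"fingers": -0.5},{"translation": [0,0,0],"turn": [0,0,0],"fingers": -1},{"translation": [0,0,0],"turn": [0,0,0],"fingers": -1},{"translation": [0,0,0],"turn": [0,0,0],"fingers": -1}]}}

```text
time_s: 33.5
eef_pos: [0.5693, -0.251, 0.0299]
eef_rot: [0.001, 0.12, 0.993, -0.0]
wrist_force: [-0.3, -0.3, 4.4]
gripper_width: 0.0403
```

{"api": "drive_tool", "payload": {"commands": [{"translation": [0,0,-0.02],"turn": [0,0,0],"fingers": -1},{"translation": [0,0,-0.03],"turn": [0,0,0],"fingers": -1},{"translation": [0,0,-0.04],"turn": [0,0,0],"fingers": -1},{"translation": [0,0,-0.04],"turn": [0,0,0],"fingers": -1},{"translation": [0,0,0],"turn": [0,0,0],"fingers": -1},{"translation": [0,0,0],"turn": [0,0,0],"fingers": -1}]}}

```text
time_s: 34.1
eef_pos: [0.5692, -0.251, 0.1597]
eef_rot: [0.001, 0.12, 0.993, -0.0]
wrist_force: [0.0, -0.1, -2.2]
gripper_width: 0.0399
```

```bash
python3 - <<'E'
from h import *
rel(.5717,.0480,.16)
im,c=grab("wrist","w30")
cv2.imwrite("pics/w30z.png",cv2.resize(im[190:330,200:360],None,fx=4,fy=4))
E
```

```text
t34.10 pos [ 0.5692 -0.251   0.1597] yaw(x-axis) 2.9018 z [ 0.002 -0.001 -1.   ] F [ 0.  -0.1 -2.2] w 0.0399 j [-0.52  0.3   0.2   1.47 -0.   -0.28]
tool shift [ 0.0685  0.291  -0.0006]
```

View pics/w30z.png

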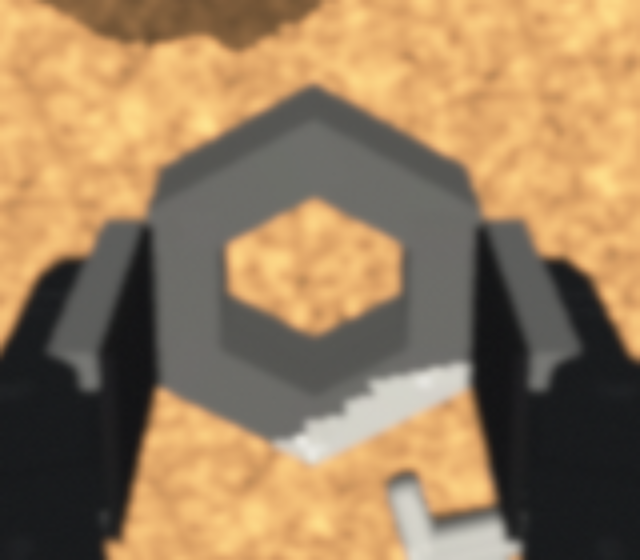

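```bash
python3 - <<'E'
from h import *
im,c=load("w30"); d=np.load("w30.npz"); R=q2R(d["q"]); z=d["pos"][2]-.0135
for uv in [(314,120),(314,463),(152,215),(475,215),(314,200),(314,393)]:
    P=ray(c,uv[0]/4+199.6,uv[1]/4+189.6,z); print(uv,(R.T@(P-d["pos"])*1000).round(1))
E
```

```text
(314, 120) [23.4 -0.9 13.5]
(314, 463) [-24.2  -1.   13.6]
(152, 215) [ 11.1 -20.9  13.5]
(475, 215) [11.1 18.9 13.5]
(314, 200) [13.1 -1.  13.5]
(314, 393) [-13.8  -1.   13.5]
```

{"api": "drive_tool", "payload": {"commands": [{"translation": [0.008,0.036,0],"turn": [0,0,0],"fingers": -1},{"translation": [0.008,0.036,0],"turn": [0,0,0],"fingers": -1},{"translation": [0.009,0.036,0],"turn": [0,0,0],"fingers": -1},{"translation": [0.009,0.037,0],"turn": [0,0,0],"fingers": -1},{"translation": [0.009,0.037,0],"turn": [0,0,0],"fingers": -1},{"translation": [0.009,0.037,0],"turn": [0,0,0],"fingers": -1},{"translation": [0.008,0.036,0],"turn": [0,0,0],"fingers": -1},{"translation": [0.008,0.036,0],"turn": [0,0,0],"fingers": -1},{"translation": [0,0,0],"turn": [0,0,0],"fingers": -1},{"translation": [0,0,0],"turn": [0,0,0],"fingers": -1}]}}

```text
time_s: 35.15
eef_pos: [0.57, 0.049, 0.156]
eef_rot: [-0.002, 0.119, 0.993, -0.001]
wrist_force: [0.4, 0.2, -1.3]
gripper_width: 0.0396
```

```bash
python3 - <<'E'
from h import *
rel(.5717,.0480,.134)
im,c=grab("wrist","w31")
cv2.imwrite("pics/w31z.png",cv2.resize(im[150:330,190:370],None,fx=3.3,fy=3.3))
E
```

```text
t35.15 pos [0.57  0.049 0.156] yaw(x-axis) 2.9039 z [-0.005 -0.001 -1.   ] F [ 0.4  0.2 -1.3] w 0.0396 j [-0.03  0.18  0.04  1.44 -0.    0.21]
tool shift [-0.002  -0.0005  0.022 ]
```

View pics/w31z.png

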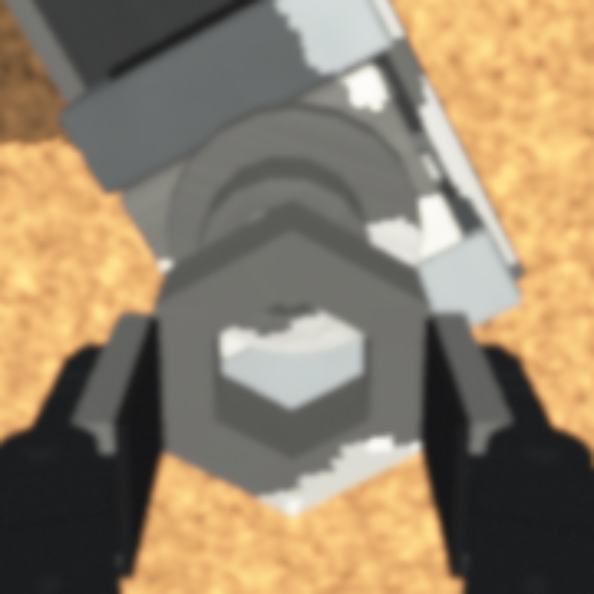

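The collar is centred in the grip, and the stud peeks into the hole at (292,305), laterally central. Lowering to just above the stud.

{"api": "drive_tool", "payload": {"commands": [{"translation": [-0.001,0,0.01],"turn": [0,0,0],"fingers": -1},{"translation": [-0.0005,0,0.012],"turn": [0,0,0],"fingers": -1},{"translation": [0,0,0],"turn": [0,0,0],"fingers": -1},{"translation": [0,0,0],"turn": [0,0,0],"fingers": -1}]}}

```text
time_s: 35.6
eef_pos: [0.5723, 0.0471, 0.1355]
eef_rot: [-0.001, 0.12, 0.993, -0.0]
wrist_force: [0.8, -0.4, -0.8]
gripper_width: 0.0401
```

```bash
python3 - <<'E'
from h import *
rel(.5717,.0480,.134)
im,c=grab("wrist","w32")
cv2.imwrite("pics/w32z.png",cv2.resize(im[150:330,190:370],None,fx=3.3,fy=3.3))
E
```

```text
t35.60 pos [0.5723 0.0471 0.1355] yaw(x-axis) 2.9006 z [-0.003  0.    -1.   ] F [ 0.8 -0.4 -0.8] w 0.0401 j [-0.03  0.18  0.01  1.4  -0.    0.21]
tool shift [0.0008 0.0007 0.0015]
```

View pics/w32z.png

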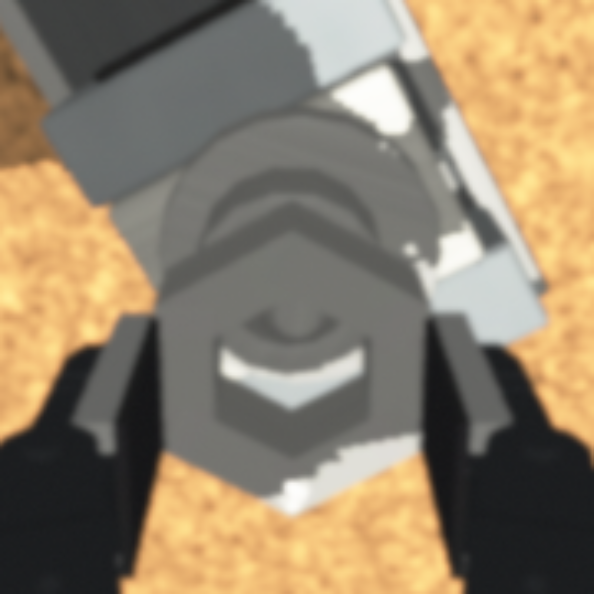

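```bash
python3 - <<'E'
from h import *
c=load("w32")[1]; d=np.load("w32.npz"); R=q2R(d["q"])
P=ray(c,295/3.3+189.6,339/3.3+149.6,.095); print((R.T@(P-d["pos"])*1000).round(1),"stud centre x +7")
E
```

```text
[-6.3 -0.4 40.5] stud centre x +7
```

The stud is within about 1 mm of the hole centre. Lowering.

{"api": "drive_tool", "payload": {"commands": [{"translation": [0.0005,0.0005,0.008],"turn": [0,0,0],"fingers": -1},{"translation": [0,0,0.007],"turn": [0,0,0],"fingers": -1},{"translation": [0,0,0.001],"turn": [0,0,0],"fingers": -1},{"translation": [0,0,0],"turn": [0,0,0],"fingers": -1},{"translation": [0,0,0],"turn": [0,0,0],"fingers": -1}]}}

```text
time_s: 36.15
eef_pos: [0.5728, 0.0485, 0.1209]
eef_rot: [0.0, 0.12, 0.993, 0.0]
wrist_force: [-0.3, 1.0, -1.0]
gripper_width: 0.0401
```

{"api": "drive_tool", "payload": {"commands": [{"translation": [0,0,0.001],"turn": [0,0,0],"fingers": -1},{"translation": [0,0,0.001],"turn": [0,0,0],"fingers": -1},{"translation": [0,0,0],"turn": [0,0,0],"fingers": -1}]}}

```text
time_s: 36.45
eef_pos: [0.5727, 0.0484, 0.1188]
eef_rot: [-0.0, 0.12, 0.993, -0.0]
wrist_force: [-1.1, -0.4, -0.9]
gripper_width: 0.0403
```

```bash
python3 - <<'E'
from h import *
st()
im,c=grab("wrist","w33")
cv2.imwrite("pics/w33z.png",cv2.resize(im[150:330,190:370],None,fx=3.3,fy=3.3))
E
```

```text
t36.45 pos [0.5727 0.0484 0.1188] yaw(x-axis) 2.9018 z [-0. -0. -1.] F [-1.1 -0.4 -0.9] w 0.0403 j [-0.03  0.19 -0.01  1.37 -0.    0.21]
```

View pics/w33z.png

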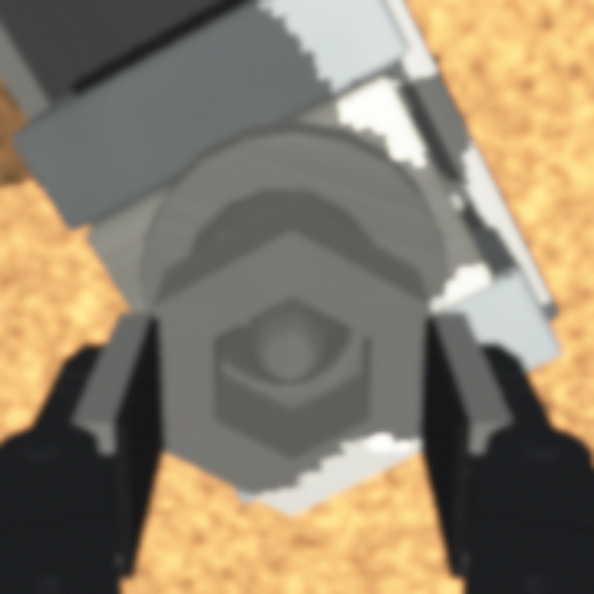

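The stud is in the hole at (288,348). Last mm.

{"api": "drive_tool", "payload": {"commands": [{"translation": [0,0,0.001],"turn": [0,0,0],"fingers": -1},{"translation": [0,0,0.001],"turn": [0,0,0],"fingers": -1},{"translation": [0,0,0],"turn": [0,0,0],"fingers": -1}]}}

```text
time_s: 36.8
eef_pos: [0.5726, 0.0484, 0.1166]
eef_rot: [-0.0, 0.12, 0.993, -0.0]
wrist_force: [-0.0, -0.1, -1.4]
gripper_width: 0.0402
```

{"api": "drive_tool", "payload": {"commands": [{"translation": [0,0,0.001],"turn": [0,0,0],"fingers": -1},{"translation": [0,0,0],"turn": [0,0,0],"fingers": -1}]}}

```text
time_s: 37.0
eef_pos: [0.5728, 0.0484, 0.1159]
eef_rot: [0.0, 0.12, 0.993, 0.0]
wrist_force: [-1.0, -0.2, -1.6]
gripper_width: 0.04
```

{"api": "drive_tool", "payload": {"commands": [{"translation": [0,0,0.001],"turn": [0,0,0],"fingers": -1},{"translation": [0,0,0],"turn": [0,0,0],"fingers": -1}]}}

```text
time_s: 37.2
eef_pos: [0.5729, 0.0484, 0.1158]
eef_rot: [0.0, 0.12, 0.993, -0.0]
wrist_force: [-2.2, -0.1, 3.8]
gripper_width: 0.0399
```

{"api": "drive_tool", "payload": {"commands": [{"translation": [0,0,0.001],"turn": [0,0,0],"fingers": -1},{"translation": [0,0,0],"turn": [0,0,0],"fingers": -1}]}}

```text
time_s: 37.4
eef_pos: [0.5729, 0.0484, 0.1158]
eef_rot: [0.001, 0.12, 0.993, -0.0]
wrist_force: [-3.6, -0.3, 7.7]
gripper_width: 0.0398
```

Contact at the expected height (0.116). Unloading, releasing and retreating.

{"api": "drive_tool", "payload": {"commands": [{"translation": [0,0,-0.0015],"turn": [0,0,0],"fingers": -1},{"translation": [0,0,0],"turn": [0,0,0],"fingers": 0},{"translation": [0,0,0],"turn": [0,0,0],"fingers": 0.3},{"translation": [0,0,0],"turn": [0,0,0],"fingers": 0.5},{"translation": [0,0,-0.02],"turn": [0,0,0],"fingers": 0.6},{"translation": [0,0,-0.04],"turn": [0,0,0],"fingers": 1},{"translation": [0,0,-0.04],"turn": [0,0,0],"fingers": 1},{"translation": [-0.04,0,0],"turn": [0,0,0],"fingers": 1},{"translation": [0,0,0],"turn": [0,0,0],"fingers": 1},{"translation": [0,0,0],"turn": [0,0,0],"fingers": 1}]}}

```text
time_s: 38.4
eef_pos: [0.6118, 0.0387, 0.2139]
eef_rot: [-0.001, 0.12, 0.993, -0.0]
wrist_force: [-0.9, -0.0, 0.3]
gripper_width: 0.0853
```

```bash
python3 - <<'E'
from h import *
st()
im,c=grab("wrist","w34")
p=proj(c,(.572,.048,.06)).astype(int)
a=im[max(0,p[1]-90):p[1]+75,p[0]-80:p[0]+80]
im2,_=grab("scene","s34"); b=im2[140:270,225:395]
a=cv2.resize(a,(480,480)); b=cv2.resize(b,None,fx=3.6,fy=3.6,interpolation=cv2.INTER_CUBIC)
cv2.imwrite("pics/w34z.png",a); cv2.imwrite("pics/s34z.png",b)
E
```

```text
t38.40 pos [0.6118 0.0387 0.2139] yaw(x-axis) 2.9013 z [-0.002  0.    -1.   ] F [-0.9 -0.   0.3] w 0.0853 j [-0.05  0.28  0.28  1.57  0.    0.19]
```

View pics/w34z.png

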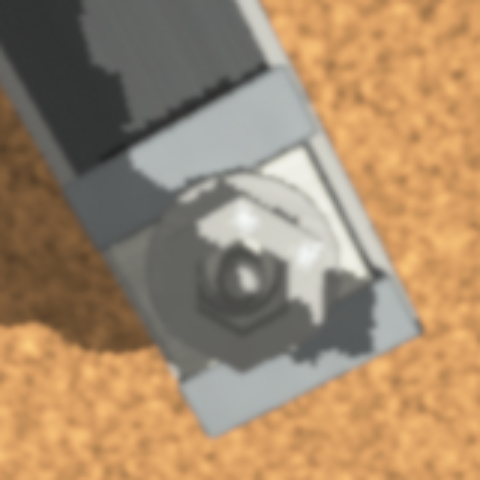

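View pics/s34z.png

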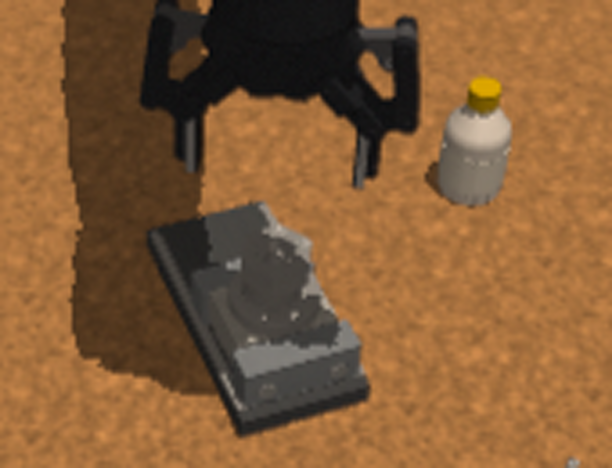

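The stack looks right and the ink is upright. I'll move the arm clear of the shadow for a clean final look.

{"api": "drive_tool", "payload": {"commands": [{"translation": [0,-0.04,-0.01],"turn": [0,0,0],"fingers": 1},{"translation": [0,-0.04,-0.01],"turn": [0,0,0],"fingers": 1},{"translation": [0,-0.04,-0.01],"turn": [0,0,0],"fingers": 1},{"translation": [0,-0.04,0],"turn": [0,0,0],"fingers": 1},{"translation": [0,-0.04,0],"turn": [0,0,0],"fingers": 1},{"translation": [0,0,0],"turn": [0,0,0],"fingers": 1},{"translation": [0,0,0],"turn": [0,0,0],"fingers": 1}]}}

```text
time_s: 39.2
eef_pos: [0.5631, -0.1556, 0.2454]
eef_rot: [-0.0, 0.121, 0.993, 0.0]
wrist_force: [0.2, 1.1, 0.6]
gripper_width: 0.0854
```

```bash
python3 - <<'E'
from h import *
st()
im,_=grab("scene","s35"); im2,_=grab("top","t35")
cv2.imwrite("pics/s35z.png",cv2.resize(im[170:270,240:360],None,fx=5.5,fy=5.5,interpolation=cv2.INTER_CUBIC))
cv2.imwrite("pics/t35z.png",cv2.resize(im2[145:255,180:310],None,fx=5,fy=5,interpolation=cv2.INTER_CUBIC))
E
```

```text
t39.20 pos [ 0.5631 -0.1556  0.2454] yaw(x-axis) 2.8999 z [-0.     0.001 -1.   ] F [0.2 1.1 0.6] w 0.0854 j [-0.38  0.2   0.25  1.62  0.   -0.14]
```

View pics/s35z.png

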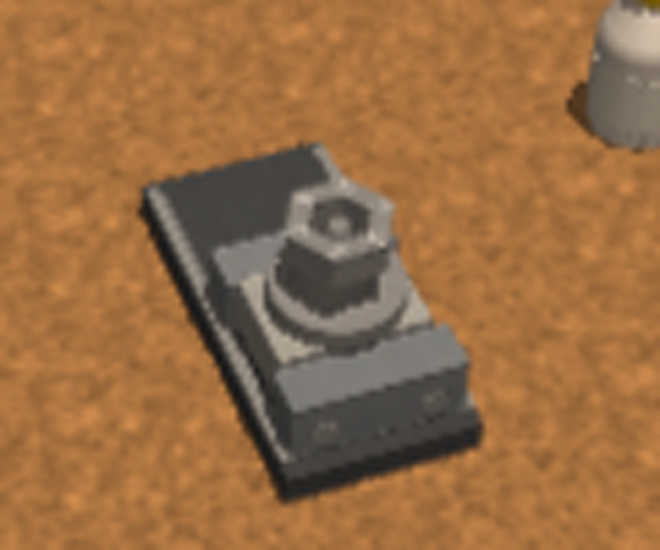

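View pics/t35z.png

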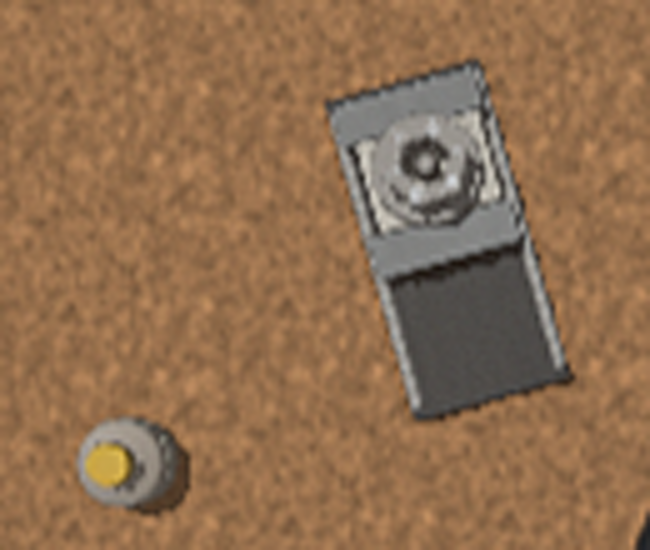

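The block is clamped between the jaws, with washer, sleeve and collar stacked flat on the stud. The ink bottle is standing and the arm is clear. Handing in.

```bash
python3 -c "
from rig import ticket
print(ticket.finish_job())"
```

```text
the job is handed in; nothing more can be done
None
```

The levelling foot is rebuilt and the job is handed in, at about 39 s of the 115 s allowed.

- **Block:** I carried it by its stud onto the parallels and re-gripped it once to shift it about 1.5 mm towards centre.
- **Clamping:** I pushed the sliding jaw until it stopped hard, with the force rising to about 20 N and no further motion. The wrist picture taken afterwards showed the block flush and square to both jaws.
- **Stack:** The washer, sleeve and collar went over the stud in that order. I lowered each one until I felt contact before letting go.

**Last checks:** The final scene and top views show all three parts lying flat and roughly concentric on the stud. The jaw is closed on the block, the ink bottle is upright, and the gripper is open and well clear.

**Not perfect:** The block sits about 1 mm off centre along the jaws, towards vise -y. I left it there, because that is about as fine as I could measure. The fingertips also pressed lightly on the table (4–7 N) each time they closed on the washer, sleeve and collar.

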